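# Make up a ballast pack on the spring scale

### The arm

A 7-joint arm with a two-finger parallel gripper is mounted at the origin on the work surface; the furniture and walls round the work are solid. World frame = base frame: x ahead of the robot, y to its left, z up, the work surface at z = 0. Lengths are in m, angles in rad, forces in N, time in s.
With the tool pointing down it reaches from about 0.425 to 0.875 m from the base axis. Payload 4.7 kg.
Tool frame: the origin (TCP) lies midway between the tips of the shut fingers; the grasp point (between the pads) lies 19 mm behind it; z points along the fingers, y is the line along which they close (so a half turn about z gives the same grasp; the last joint's range is limited). The gripper opens to 87 mm and grips with 3 to 60 N. Pads are 19 mm wide; open, the fingers measure 117 mm over their backs; the gripper's body (75 mm by 190 mm) begins 51 mm behind the grasp point.
Start: joints at [0.014, 0.321, -0.07, 1.45, 0.023, 1.371, -0.057], TCP at [0.65, -0, 0.223] pointing down, gripper open.
Joint ranges: [-2.86, 2.86], [-0.3, 2.09], [-1.38, 1.24], [0.06, 2.45], [-1.56, 4.7], [0.09, 2.05], [-2.69, 2.69]. Speed limits (rad/s): [2.57, 2.57, 3.14, 3.14, 3.14, 3.14, 3.14].

### API

Orientations are given as [roll, pitch, yaw] about the fixed x, y, z axes, in that order (R = Rz(yaw) Ry(pitch) Rx(roll)).
In Python, from station import read_state, get_image, finish_job gives the robot as it stands.
- The arm moves only by the tool arm_command, never from a script. Its argument "commands" is a list of rows, each a list of 3 entries, a list of its own where there are three numbers: the shift along the world's x, y, z as a fraction of full scale, then the turn, a rotation vector about the world's x, y, z as a fraction of full scale, then the closure in counts, from 0 (fully open) to 255 (shut). A call has 1 to 20 rows; each row is the pose to reach, as a shift and turn from the pose commanded when the call began; what a row does not reach only later rows make up. Full scale, the value 1, is 0.2 m for a shift and 120 degrees for a turn. A row lasts 1/8 s, in which the tool goes at most 62.5 mm and 10.7 degrees, less where a joint would pass 70% of its speed; a pose out of reach is approached as far as the arm can. A call with a number of a shift or a turn outside -1 to 1 is refused whole. A call with a gripper value outside its range is refused whole. The fingers move at their own pace and stop on an object; "newtons" is the grip in N (left out, the last holds). Time passes only in rows, so rows that repeat a pose let the fingers close. It gives the time, the measured TCP pose, the force, the opening and the grip force at its end, in the units of the state.
- read_state(): the state, without advancing time (a new reading comes with each control period).
- get_image(name): name is "scene" or "side" or "wrist"; returns a dict with "color" (384x512x3 uint8, red, green, blue), "mtx" (3x3 intrinsics, pixels), "extrinsics" (4x4, takes a point from world to camera coordinates). Camera axes: x right, y down, z forward; pixel columns grow to the right and rows downward; lengths in m; the calibration is good to about 2 mm. The wrist camera is an equidistant fisheye: a pixel r from the principal point sees the ray r / f radians off the axis. A picture is of the moment at which its call begins. There is no depth.
- finish_job(): hands the job in; it is judged then, once.
The state is a dict: "t": time; "joint_positions": joint angles; "qd": joint speeds; "tau": joint torques, N m; "tcp_pos": TCP position; "tool_rot": TCP orientation; "wrist_force": force on the tool from outside, world axes, zero at the start; "ft_torque": the same for the moment, N m; "grip_width": finger opening in m; "finger_force": force on a finger pad.
Only numpy, scipy, OpenCV 4.12 (cv2) and the standard library are available. Lean on these libraries where they do the work, as an engineer would, in place of code of your own. Each camera call takes 0.05 s, during which the arm holds its last target. There are 200 camera calls.

### The job

First take the small black carton that was left on the front shelf of the spring scale and set it on the black rubber mat. Then take metal plates one by one from the wooden stand and slide each down between two neighbouring blue dividers of the scale, spreading them, until it stands fully down on the pan, and stop when the red pointer rests inside the green band (no more plates than that). At the end the carton is on the mat and spare plates still stand in their slots; never drop or tip a plate over, and leave everything else on the bench alone.

Things in the scene. Friction and masses are not known exactly. Their poses are not given: they have to be found in the camera images.
- scale: grey base of the spring scale, 120 x 220 x 30 mm, fixed to the bench; origin at the middle of its underside, on the bench. Its -x side is the front (front shelf of the pan), y runs along the row of dividers, z up. At its +y end a white upright strip with black ticks (7 mm apart) and a green band on both its faces (-x and +x). The red pointer of the pan, a fork round the strip, moves down along it; the green band covers pan readings of 0.028 to 0.040 m.
- pan (a joint): how far the sprung pan has sunk, m: 0 empty, at most 0.055 (hard stop). It sinks 2.85 mm per N of load or push (350 N/m). A plate sinks it by 5.8 to 9.1 mm (plates look alike but weigh 0.205 to 0.325 kg), the carton by about 4 mm.
- pan_floor (a point): middle of the top of the pan's floor, where plates stand; 100 mm above the bench when the pan is empty, lower by the joint value 'pan'. Axes as scale. The floor is 86 mm (x) by 210 mm (y); a front shelf, level with it, covers x = -147 to -42 mm, y = -90 to +30 mm from this point. It is a fixed part of the pan and sinks with it.
- divider_1: blue divider 1 of 6 in the row, at the +y end: a block 66 (x) x 20 (y) x 70 mm high, its top 25 mm roof-shaped, tapering to 6 mm; origin in the middle of its foot, on the pan floor, axes as scale. It slides along y up to 26 mm either way, sprung to its home place (280 N/m). At home dividers stand 24 mm apart, centre to centre: 4 mm gaps. A plate pushed down (up to 20 N) spreads them.
- divider_2: blue divider 2 of 6, as divider_1. A divider pushed against the next one pushes it along, so an empty gap may close up between filled ones; its V-shaped mouth (14 mm at the top) stays.
- divider_3: blue divider 3 of 6, as divider_1
- divider_4: blue divider 4 of 6, as divider_1
- divider_5: blue divider 5 of 6, as divider_1
- divider_6: blue divider 6 of 6, as divider_1, at the -y end of the row
- stand: wooden stand, 80 (x) x 214 (y) x 36 mm, fixed; origin in the middle of its underside. Six slots across it at y = 85, 51, 17, -17, -51, -85 mm, each 13 mm wide (y), 70 mm long (x) and 30 mm deep (slot floor 6 mm above the bench), hold the plates upright.
- plate_1: metal plate standing upright: body 64 (x) x 12 (y, thickness) x 75 mm (z), lower edge fully rounded (radius 6), with a tab 40 mm wide (x), 12 mm thick and 38 mm high in the middle of its top (total height 113 mm) to grip across the 40 mm; origin in the middle of the lower edge, z up. 0.205 to 0.325 kg. Five or six of the plates are there.
- plate_2: metal plate standing upright: body 64 (x) x 12 (y, thickness) x 75 mm (z), lower edge fully rounded (radius 6), with a tab 40 mm wide (x), 12 mm thick and 38 mm high in the middle of its top (total height 113 mm) to grip across the 40 mm; origin in the middle of the lower edge, z up. 0.205 to 0.325 kg. Five or six of the plates are there.
- plate_3: metal plate standing upright: body 64 (x) x 12 (y, thickness) x 75 mm (z), lower edge fully rounded (radius 6), with a tab 40 mm wide (x), 12 mm thick and 38 mm high in the middle of its top (total height 113 mm) to grip across the 40 mm; origin in the middle of the lower edge, z up. 0.205 to 0.325 kg. Five or six of the plates are there.
- plate_4: metal plate standing upright: body 64 (x) x 12 (y, thickness) x 75 mm (z), lower edge fully rounded (radius 6), with a tab 40 mm wide (x), 12 mm thick and 38 mm high in the middle of its top (total height 113 mm) to grip across the 40 mm; origin in the middle of the lower edge, z up. 0.205 to 0.325 kg. Five or six of the plates are there.
- plate_5: metal plate standing upright: body 64 (x) x 12 (y, thickness) x 75 mm (z), lower edge fully rounded (radius 6), with a tab 40 mm wide (x), 12 mm thick and 38 mm high in the middle of its top (total height 113 mm) to grip across the 40 mm; origin in the middle of the lower edge, z up. 0.205 to 0.325 kg. Five or six of the plates are there.
- plate_6: metal plate standing upright: body 64 (x) x 12 (y, thickness) x 75 mm (z), lower edge fully rounded (radius 6), with a tab 40 mm wide (x), 12 mm thick and 38 mm high in the middle of its top (total height 113 mm) to grip across the 40 mm; origin in the middle of the lower edge, z up. 0.205 to 0.325 kg. Five or six of the plates are there.
- carton: small black carton, 46 (x) x 66 (y) x 31 mm (z), about 0.14 kg; origin at the middle of its underside. Lies on the scale's front shelf at the start; may be picked across the 46 mm.
- mat: black rubber mat on the bench, 130 x 130 x 4 mm, fixed; origin in the middle of its underside.
- bit_case: dark grey bit case, 55 x 74 x 38 mm, bystander; origin in the middle of its underside
- relay_box: black carton, 50 x 60 x 70 mm, standing, bystander; origin in the middle of its underside
Mind the look-alikes: they are no part of the job. What is shaped like the plate_2 but pink or purple is not meant.

How it is judged:
By the outcome, as a careful person would: the job done as asked, in the order asked, and still so for the second after the job is handed in, with the robot touching nothing.
Of plate_1, plate_2, plate_3, plate_4, plate_5, plate_6 only 5 to 6 are there at a start; the rules pass over those that are not, and their reading is None.
At some moment in a run one of carton may be knocked a few centimetres aside while the robot is not near it.
It also fails if it takes over 210 s, if anything falls off the work surface, if the arm or the gripper's body presses on something with over 40 N, if the wrist force passes 120 N, or if a joint passes its speed limit or range.

## Working session

There is one attempt and no reset: what is moved stays moved. The work goes in short steps, Python scripts to look and compute and a tool call to move; the robot and the scene stay as the last step left them, time stands still between calls to the robot, and variables do not carry over. Pictures are saved under pics/ and viewed, at most 14 in all, crops included, and the job is handed in when it is done.

Besides the shell and the picture viewer there is one more tool, called after "Emit:" in YAML: its name, and indented under it one key for each argument. arm_command: Moves the arm, as the interface text tells. Its arguments: {"type":"object","properties":{"commands":{"type":"array","items":{"type":"array"}},"newtons":{"type":"number"}},"required":["commands"]}

```bash
ls; mkdir -p pics
cat > h.py <<'E'
import numpy as np, cv2
from station import read_state, get_image, finish_job
def save(im,name,crop=None,s=1):
    c=im["color"][:,:,::-1]
    if crop: c=c[crop[1]:crop[3],crop[0]:crop[2]]
    cv2.imwrite("pics/"+name,cv2.resize(c,None,fx=s,fy=s,interpolation=cv2.INTER_CUBIC))
def ray(im,uv,fish=False):
    K=im["mtx"];E=im["extrinsics"];x=(uv[0]-K[0,2])/K[0,0];y=(uv[1]-K[1,2])/K[1,1]
    if fish:
        r=np.hypot(x,y);s=np.sin(r)/r if r>1e-9 else 1
        d=np.array([x*s,y*s,np.cos(r)])
    else: d=np.array([x,y,1.])
    R=E[:3,:3];return -R.T@E[:3,3],R.T@d
def onz(im,uv,z,fish=False):
    o,d=ray(im,uv,fish);return o+d*(z-o[2])/d[2]
def proj(im,p,fish=False):
    E=im["extrinsics"];K=im["mtx"];c=E[:3,:3]@np.array(p,float)+E[:3,3]
    if fish:
        th=np.arctan2(np.hypot(c[0],c[1]),c[2]);n=np.hypot(c[0],c[1])+1e-12;q=c[:2]/n*th
    else: q=c[:2]/c[2]
    return q[0]*K[0,0]+K[0,2],q[1]*K[1,1]+K[1,2]
E
python3 - <<'E'
from h import *
for n in("scene","side","wrist"):
    im=get_image(n);save(im,n+"0.png",s=1.5);np.set_printoptions(precision=3,suppress=True)
    R=im["extrinsics"];print(n,im["mtx"].tolist(),-R[:3,:3].T@R[:3,3],R[2,:3])
print(read_state())
E
```

```text
pics
scene [[443.37377940601294, 0.0, 255.72830289987337], [0.0, 443.37377940601294, 191.1442293059533], [0.0, 0.0, 1.0]] [1.34  0.251 1.482] [-0.549 -0.142 -0.824]
side [[391.1036871312783, 0.0, 252.20771445918652], [0.0, 391.1036871312783, 190.25455430888582], [0.0, 0.0, 1.0]] [-0.433 -0.027  1.179] [ 0.602  0.025 -0.798]
wrist [[297.3186396354542, 0.0, 253.4853324911663], [0.0, 297.3186396354542, 193.25437652080802], [0.0, 0.0, 1.0]] [0.649 0.073 0.384] [-0.003 -0.268 -0.963]
{'t': 0.15, 'joint_positions': array([ 0.014,  0.322, -0.07 ,  1.451,  0.023,  1.371, -0.057]), 'qd': array([ 0.001, -0.004, -0.   , -0.004, -0.001,  0.001,  0.001]), 'tau': array([  0.   , -49.179,  -0.404, -31.288,  -0.064,   0.04 ,   0.   ]), 'tcp_pos': array([ 0.65 , -0.   ,  0.222]), 'tool_rot': array([-3.14 ,  0.   ,  1.571]), 'wrist_force': array([-0.706,  0.64 ,  0.129]), 'ft_torque': array([-0.036, -0.045, -0.022]), 'finger_force': 0.0, 'grip_width': 0.08726085919014352}
```

View pics/scene0.png

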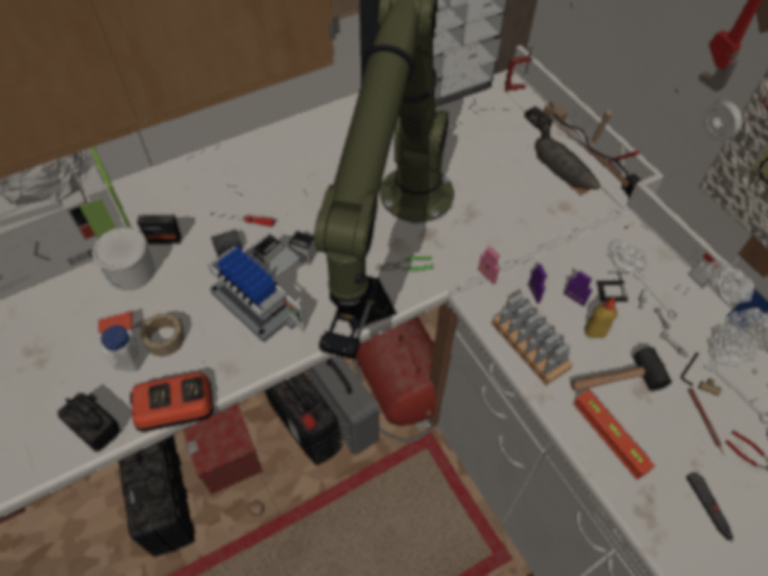

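View pics/side0.png

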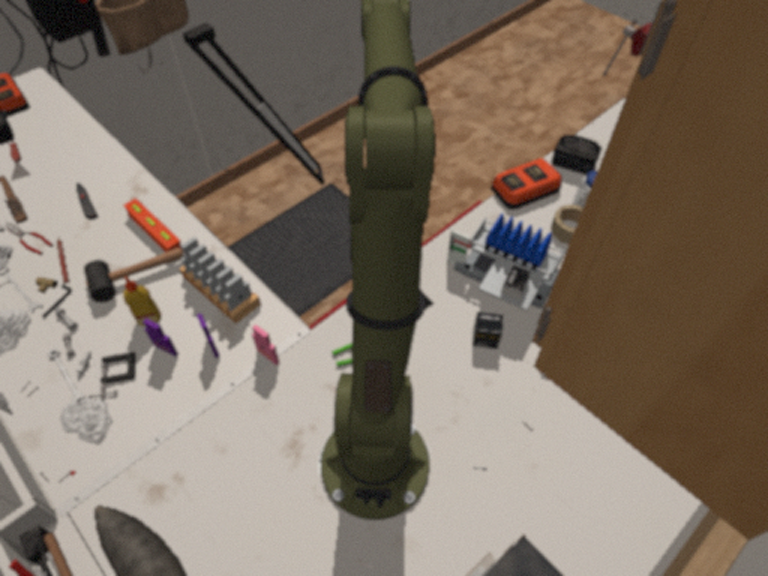

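View pics/wrist0.png

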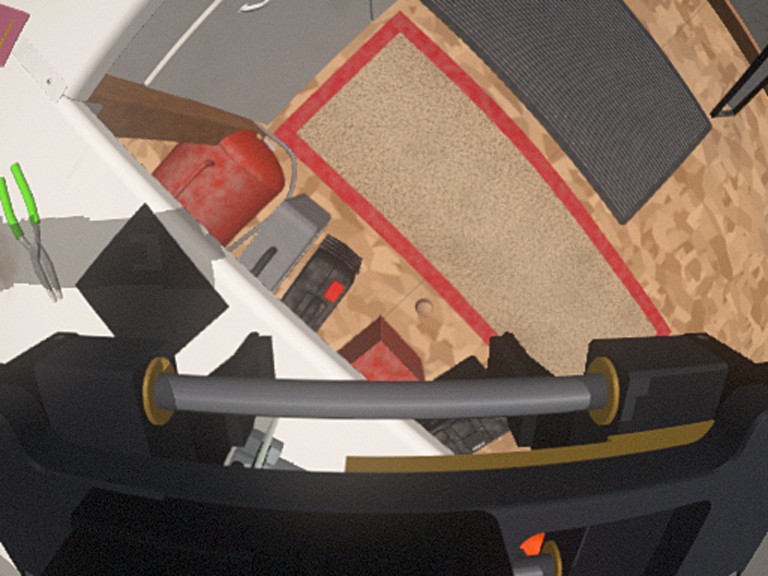

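Scene: the scale with its blue dividers is at (250,285), the stand at (530,335), the mat below the gripper at (370,310). The pink and purple pieces at (487,265), (538,280), (578,285) are decoys. Dark boxes at (298,242), (268,248), (228,240) and (158,228) still need telling apart. I'll enlarge.

Run:
```python
from h import *
a=get_image("scene");b=get_image("side")
def crop(im,c,s): 
    return cv2.resize(im["color"][c[1]:c[3],c[0]:c[2],::-1],s,interpolation=cv2.INTER_CUBIC)
A=crop(a,(135,145,215,225),(400,300)) if 0 else crop(a,(130,140,230,230),(400,360))
B=crop(b,(290,130,390,240),(400,360)) if 0 else crop(b,(290,140,390,230),(400,360))
C=crop(a,(310,180,410,270),(266,240));D=crop(b,(110,150,210,240),(266,240));E=crop(a,(80,130,180,220),(266,240))
cv2.imwrite("pics/mix1.png",np.vstack([np.hstack([A,B]),np.hstack([C,D,E,np.zeros((240,2,3),np.uint8)])]))
```

```text
(no output)
```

View pics/mix1.png

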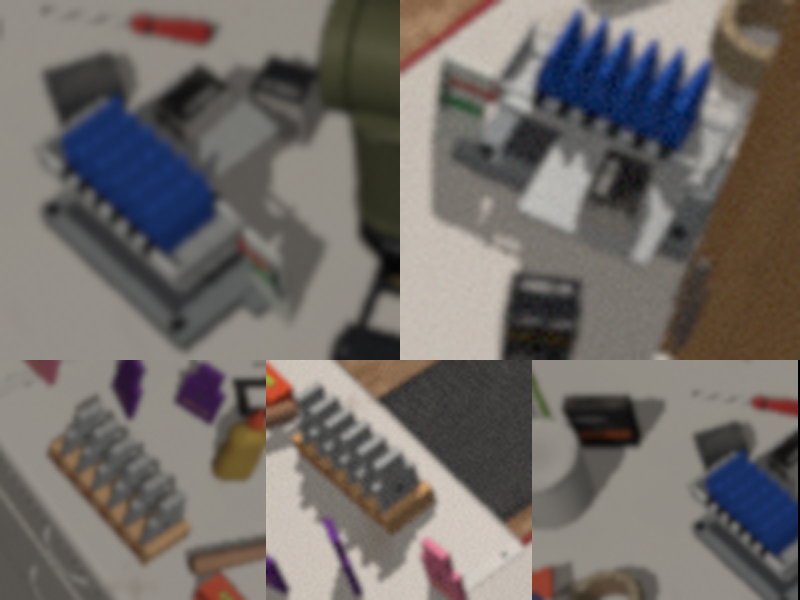

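Run:
```python
from h import *
np.set_printoptions(precision=4,suppress=True)
a=get_image("scene");b=get_image("side")
def tri(u,v):
    o1,d1=ray(a,u);o2,d2=ray(b,v)
    d1/=np.linalg.norm(d1);d2/=np.linalg.norm(d2)
    s=np.linalg.lstsq(np.c_[d1,-d2],o2-o1,rcond=None)[0]
    p,q=o1+s[0]*d1,o2+s[1]*d2;return (p+q)/2,np.linalg.norm(p-q)
print("carton",tri((177.5,163),(345,184)));print("relay",tri((201,157),(326,213)))
for u in((334.5,143),(366.5,155.5)):print("ridge",onz(b,u,.166))
for u in((328.8,213.8),(364.5,253.3),(380.3,242)):print("stand",onz(a,u,.036))
for n,im in(("scene",a),("side",b)):
    hsv=cv2.cvtColor(im["color"],cv2.COLOR_RGB2HSV);m=cv2.inRange(hsv,(105,150,40),(125,255,255))
    k,l,st,c=cv2.connectedComponentsWithStats(m)
    i=1+np.argmax(st[1:,4]);print(n,st[i],c[i],onz(im,c[i],.14))
    cs,_=cv2.findContours((l==i).astype(np.uint8),0,2);bx=cv2.boxPoints(cv2.minAreaRect(cs[0]));print([ (p,onz(im,p,.166)) for p in bx])
w=get_image("wrist");print("mat",[onz(w,(np.array(u)+.5)/1.5-.5,.004,True) for u in((147,203),(78,283),(228,302))])
```

```text
carton (array([ 0.394 , -0.3082,  0.1305]), np.float64(0.0001988270952696043))
relay (array([ 0.3061, -0.2458,  0.0829]), np.float64(0.0040246666777330855))
ridge [ 0.5508 -0.2811  0.166 ]
ridge [ 0.4942 -0.3865  0.166 ]
stand [0.4012 0.2987 0.036 ]
stand [0.532  0.4529 0.036 ]
stand [0.4701 0.503  0.036 ]
scene [146 165  37  37 706] [164.3357 183.5042] [ 0.5044 -0.3163  0.14  ]
[(array([144., 177.], dtype=float32), array([ 0.5136, -0.3881,  0.166 ])), (array([158., 163.], dtype=float32), array([ 0.4388, -0.3639,  0.166 ])), (array([185., 190.], dtype=float32), array([ 0.5272, -0.223 ,  0.166 ])), (array([171., 204.], dtype=float32), array([ 0.597 , -0.2492,  0.166 ]))]
side [325 146  42  31 633] [345.0111 161.6461] [ 0.4865 -0.3163  0.14  ]
[(array([323.0825, 164.4789], dtype=float32), array([ 0.4483, -0.233 ,  0.166 ])), (array([330.098 , 144.4343], dtype=float32), array([ 0.5433, -0.2649,  0.166 ])), (array([366.49  , 157.1715], dtype=float32), array([ 0.4863, -0.3854,  0.166 ])), (array([359.4744, 177.216 ], dtype=float32), array([ 0.3961, -0.3496,  0.166 ]))]
mat [array([0.4307, 0.0516, 0.004 ]), array([ 0.3319, -0.0253,  0.004 ]), array([ 0.5072, -0.0444,  0.004 ])]
```

Carton: triangulated at (0.394,-0.308,0.130). That is on the front shelf (local x≈-0.092, y≈-0.038), so it is the one meant. The box at (0.306,-0.246) stands on the bench (relay box), and the grey box at scene px (151,160) is the bit case. I'll go above the carton.

Emit:
arm_command:
  commands:
    - [[-0.2, -0.1, 0.3], [0, 0, -0.06], 0]
    - [[-0.4, -0.25, 0.3], [0, 0, -0.12], 0]
    - [[-0.6, -0.4, 0.3], [0, 0, -0.18], 0]
    - [[-0.8, -0.6, 0.3], [0, 0, -0.235], 0]
    - [[-0.95, -0.75, 0.3], [0, 0, -0.235], 0]
    - [[-0.95, -0.75, 0.3], [0, 0, -0.235], 0]
    - [[-0.95, -0.75, 0.3], [0, 0, -0.235], 0]

```text
t: 1.27
tcp_pos: [0.4605, -0.1493, 0.2828]
tool_rot: [3.141, -0.001, 1.079]
wrist_force: [0.1, 0.9, 0.7]
grip_width: 0.087
finger_force: 0.0
```

Emit:
arm_command:
  commands:
    - [[-0.15, -0.35, 0], [0, 0, 0], 0]
    - [[-0.33, -0.7, 0], [0, 0, 0], 0]
    - [[-0.33, -0.8, 0], [0, 0, 0], 0]
    - [[-0.33, -0.8, 0], [0, 0, 0], 0]
    - [[-0.33, -0.8, 0], [0, 0, 0], 0]

```text
t: 1.9
tcp_pos: [0.3954, -0.3085, 0.2822]
tool_rot: [-3.141, -0.001, 1.081]
wrist_force: [0.5, 0.1, -0.9]
grip_width: 0.0874
finger_force: 0.0
```

Run:
```python
from h import *
w=get_image("wrist");save(w,"w1.png",s=1.5)
```

```text
(no output)
```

View pics/w1.png

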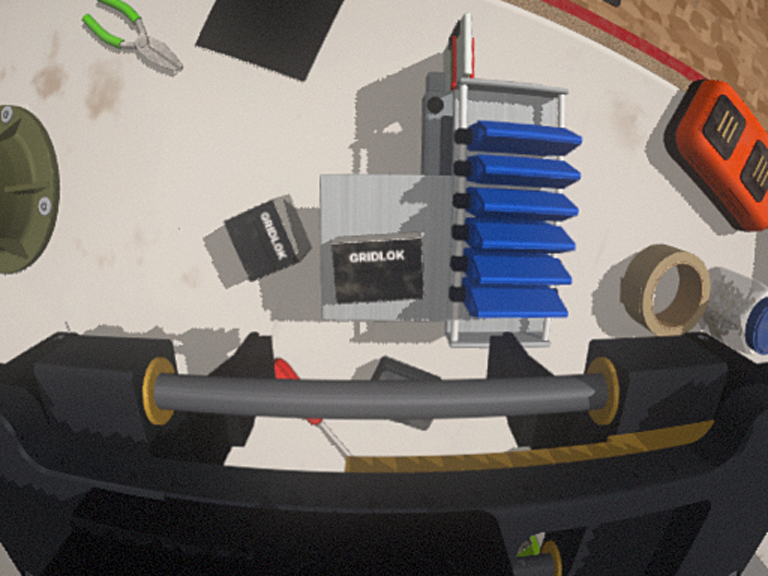

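Wrist view: carton on the shelf at (378,270) with its long side along scale x. Relay box at (265,235) on the bench, bit case at (405,385), scale strip at (460,60).

Run:
```python
from h import *
np.set_printoptions(precision=4,suppress=True)
w=get_image("wrist");f=lambda u,z:onz(w,(np.array(u)+.5)/1.5-.5,z,True)
E=w["extrinsics"];C=-E[:3,:3].T@E[:3,3];print("cam",C,(np.array(proj(w,[C[0],C[1],0],True))+.5)*1.5-.5)
print("shelf",[f(u,.096) for u in((320,175),(322,320),(448,176))])
for z in(.127,.096):print("carton",z,[f(u,z) for u in((332,245),(421,234),(335,303),(423,298))])
# blue rows: each divider's ridge
hsv=cv2.cvtColor(w["color"],cv2.COLOR_RGB2HSV);m=cv2.inRange(hsv,(105,150,60),(125,255,255))
k,l,st,c=cv2.connectedComponentsWithStats(m)
for i in range(1,k):
    if st[i,4]>100: print("div",st[i],onz(w,c[i],.155,True))
save(w,"w1c.png",(200,60,400,230),4)
print(read_state()["joint_positions"])
```

```text
cam [ 0.4298 -0.2436  0.4445] [381.4779 168.8878]
shelf [array([ 0.3856, -0.2249,  0.096 ]), array([ 0.3284, -0.329 ,  0.096 ]), array([ 0.4733, -0.2722,  0.096 ])]
carton 0.127 [array([ 0.3726, -0.275 ,  0.127 ]), array([ 0.4331, -0.2981,  0.127 ]), array([ 0.353 , -0.3143,  0.127 ]), array([ 0.4128, -0.3417,  0.127 ])]
carton 0.096 [array([ 0.367 , -0.2781,  0.096 ]), array([ 0.4334, -0.3034,  0.096 ]), array([ 0.3454, -0.3212,  0.096 ]), array([ 0.4112, -0.3512,  0.096 ])]
div [313  81  75  20 647] [ 0.5255 -0.2642  0.155 ]
div [ 312  104   75   20 1030] [ 0.5106 -0.2844  0.155 ]
div [ 309  125   77   87 5248] [ 0.4844 -0.3349  0.155 ]
[ 0.3282 -0.0276  0.276   1.7264  0.0073  1.4422  0.115 ]
```

View pics/w1c.png

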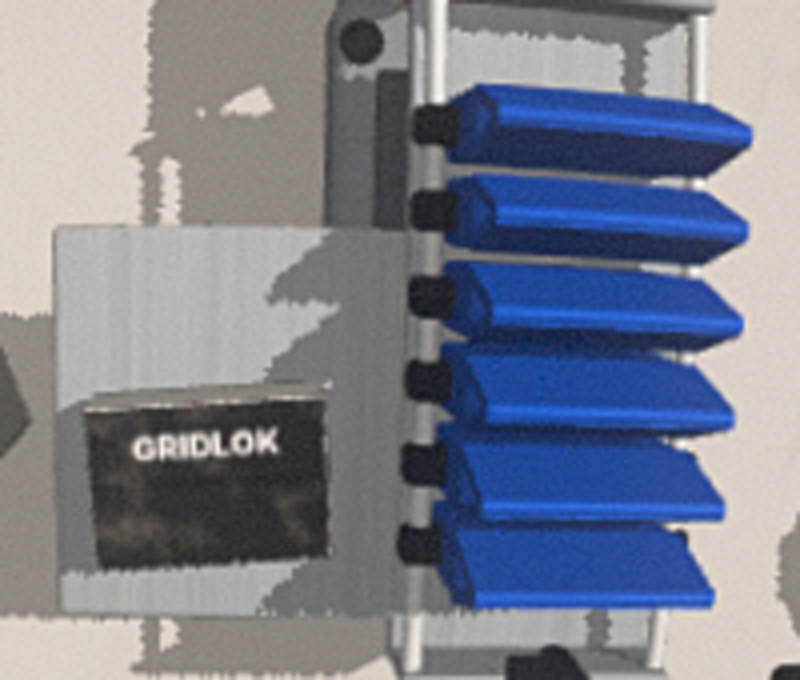

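Run:
```python
from h import *
np.set_printoptions(precision=4,suppress=True)
w=get_image("wrist")
P=np.array([onz(w,(200+x/4-.4,60+y/4-.4),.127,True) for x,y in((85,412),(326,400),(326,557),(100,570))])
print(P,P.mean(0));e=np.roll(P,-1,0)-P
print(np.linalg.norm(e,axis=1),np.degrees(np.arctan2(e[:,1],e[:,0])))
# ridge tops z~.166: front / back ends of ridge of div 1 and 6
S=[onz(w,(200+x/4-.4,60+y/4-.4),.166,True) for x,y in((492,104),(745,122),(480,596),(712,600))];print(np.array(S))
```

```text
[[ 0.3725 -0.2743  0.127 ]
 [ 0.4317 -0.3021  0.127 ]
 [ 0.4118 -0.3417  0.127 ]
 [ 0.3541 -0.3154  0.127 ]] [ 0.3926 -0.3084  0.127 ]
[0.0654 0.0443 0.0634 0.045 ] [ -25.0711 -116.677   155.5309   65.9115]
[[ 0.499  -0.2498  0.166 ]
 [ 0.5572 -0.2798  0.166 ]
 [ 0.444  -0.3571  0.166 ]
 [ 0.4997 -0.3887  0.166 ]]
```

Emit:
arm_command:
  commands:
    - [[-0.012, 0.0, 0], [0, 0, 0.09], 0]
    - [[-0.012, 0.0, 0], [0, 0, 0.18], 0]
    - [[-0.012, 0.0, 0], [0, 0, 0.27], 0]
    - [[-0.012, 0.0, 0], [0, 0, 0.36], 0]
    - [[-0.012, 0.0, 0], [0, 0, 0.45], 0]
    - [[-0.012, 0.0, 0], [0, 0, 0.54], 0]
    - [[-0.012, 0.0, 0], [0, 0, 0.63], 0]
    - [[-0.012, 0.0, 0], [0, 0, 0.72], 0]
    - [[-0.012, 0.0, 0], [0, 0, 0.778], 0]
    - [[-0.012, 0.0, 0], [0, 0, 0.778], 0]
    - [[-0.012, 0.0, 0], [0, 0, 0.778], 0]
    - [[-0.012, 0, -0.2], [0, 0, 0.778], 0]
    - [[-0.012, 0, -0.4], [0, 0, 0.778], 0]
    - [[-0.012, 0, -0.6], [0, 0, 0.778], 0]
    - [[-0.012, 0, -0.6], [0, 0, 0.778], 0]

```text
t: 3.92
tcp_pos: [0.3897, -0.3084, 0.1599]
tool_rot: [3.141, -0.006, 2.707]
wrist_force: [0.0, -0.2, 1.1]
grip_width: 0.0869
finger_force: 0.0
```

Run:
```python
from h import *
s=read_state();print(s["tcp_pos"],s["tool_rot"],s["joint_positions"])
w=get_image("wrist");save(w,"w2.png",s=1.5)
```

```text
[ 0.38974169 -0.30841215  0.15989921] [ 3.14092107 -0.00646628  2.7072026 ] [ 0.31296802  0.03794701  0.31083736  1.91088974 -0.01184759  1.20107403
  1.76435458]
```

View pics/w2.png

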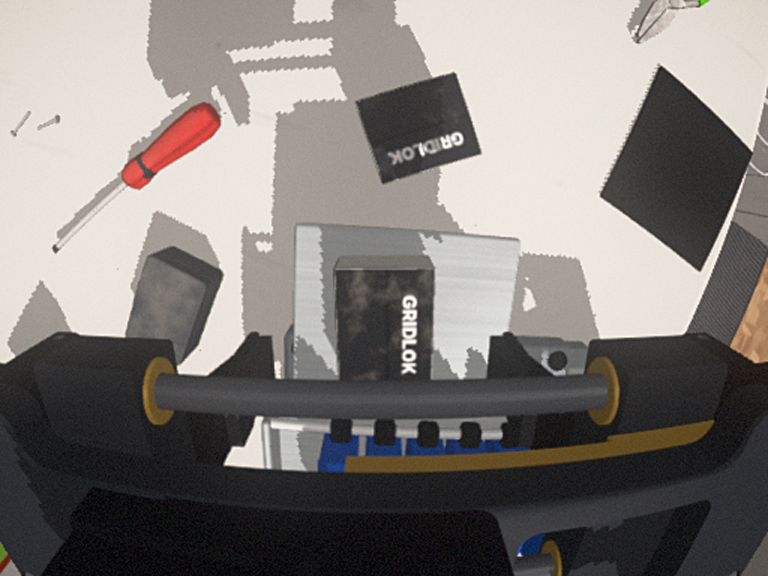

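The carton (335–435, 260–380) sits centred between the fingers (midpoint 381). Descend and grip.

Emit:
arm_command:
  commands:
    - [[0.01, 0, -0.12], [0, 0, 0], 0]
    - [[0.01, 0, -0.22], [0, 0, 0], 0]
    - [[0.01, 0, -0.285], [0, 0, 0], 0]
    - [[0.01, 0, -0.285], [0, 0, 0], 0]
    - [[0.01, 0, -0.285], [0, 0, 0], 255]
    - [[0.01, 0, -0.285], [0, 0, 0], 255]
    - [[0.01, 0, -0.285], [0, 0, 0], 255]
    - [[0.01, 0, -0.285], [0, 0, 0], 255]
    - [[0.01, 0, -0.285], [0, 0, 0], 255]
    - [[0.01, 0, -0.285], [0, 0, 0], 255]
    - [[0.01, 0, -0.285], [0, 0, 0], 255]
    - [[0.01, 0, -0.285], [0, 0, 0], 255]
  newtons: 20

```text
t: 5.48
tcp_pos: [0.3937, -0.3099, 0.1056]
tool_rot: [3.141, 0.0, 2.708]
wrist_force: [-0.3, 0.4, -0.0]
grip_width: 0.0459
finger_force: 20.0
```

Emit:
arm_command:
  commands:
    - [[0, 0, 0.15], [0, 0, 0], 255]
    - [[0, 0, 0.35], [0, 0, 0], 255]
    - [[0, 0, 0.5], [0, 0, 0], 255]
    - [[0.05, 0.2, 0.5], [0, 0, 0], 255]
    - [[0.1, 0.4, 0.5], [0, 0, 0], 255]
    - [[0.15, 0.6, 0.5], [0, 0, 0], 255]
    - [[0.2, 0.8, 0.5], [0, 0, 0], 255]
    - [[0.2, 0.95, 0.5], [0, 0, 0], 255]
    - [[0.2, 0.95, 0.5], [0, 0, 0], 255]
    - [[0.2, 0.95, 0.5], [0, 0, 0], 255]

```text
t: 6.72
tcp_pos: [0.4333, -0.1209, 0.2054]
tool_rot: [-3.141, -0.0, 2.707]
wrist_force: [0.2, -0.6, -1.6]
grip_width: 0.0456
finger_force: 20.0
```

Emit:
arm_command:
  commands:
    - [[0.01, 0.2, 0], [0, 0, 0], 255]
    - [[0.01, 0.425, 0], [0, 0, 0], 255]
    - [[0.01, 0.425, 0], [0, 0, 0], 255]
    - [[0.01, 0.425, -0.2], [0, 0, 0], 255]
    - [[0.01, 0.425, -0.4], [0, 0, 0], 255]
    - [[0.01, 0.425, -0.6], [0, 0, 0], 255]
    - [[0.01, 0.425, -0.75], [0, 0, 0], 255]
    - [[0.01, 0.425, -0.85], [0, 0, 0], 255]
    - [[0.01, 0.425, -0.9], [0, 0, 0], 255]
    - [[0.01, 0.425, -0.9], [0, 0, 0], 255]
    - [[0.01, 0.425, -0.9], [0, 0, 0], 255]

```text
t: 8.1
tcp_pos: [0.4365, -0.0355, 0.0265]
tool_rot: [3.141, 0.002, 2.707]
wrist_force: [0.1, 0.0, -1.7]
grip_width: 0.0456
finger_force: 20.0
```

Run:
```python
from h import *
w=get_image("wrist");b=get_image("side");a=get_image("scene")
f=lambda im,c:cv2.resize(im["color"][c[1]:c[3],c[0]:c[2],::-1],(400,300),interpolation=cv2.INTER_CUBIC)
cv2.imwrite("pics/mix2.png",np.vstack([np.hstack([f(w,(0,0,512,384)),f(b,(200,130,300,205))]),np.hstack([f(a,(180,150,300,240)),f(b,(290,130,390,205))])]))
```

```text
(no output)
```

View pics/mix2.png

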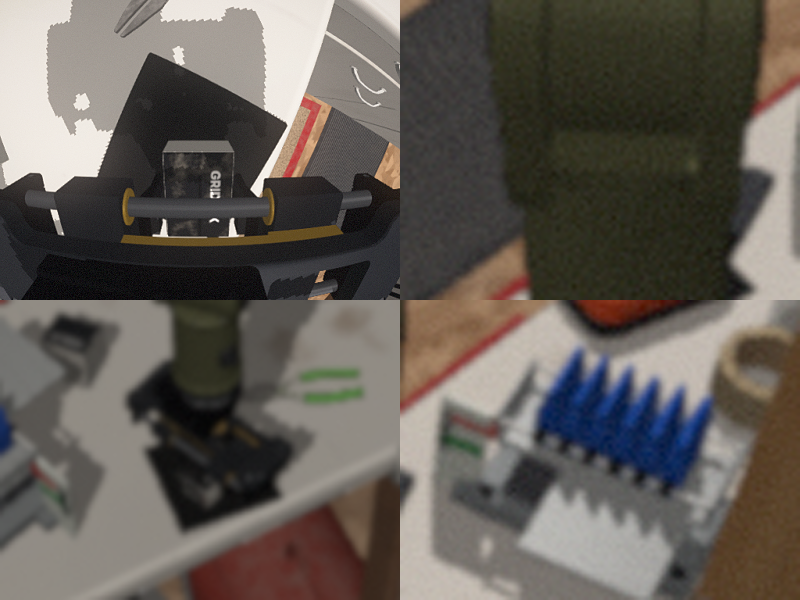

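Wrist view: carton (163–235, 140–235) held over the mat, whose corners show at (150,53) and (287,128). White bench shows below the gripper, so I'm checking the mat position before setting down.

Run:
```python
from h import *
np.set_printoptions(precision=4,suppress=True)
w=get_image("wrist")
P=[onz(w,(u*1.28,v*1.28),.004,True) for u,v in((150,53),(287,128))];print(P)
print("bottom-left edge pts",[onz(w,(u*1.28,v*1.28),.004,True) for u,v in((102,170),(262,180))])
b=get_image("side");m=(b["color"].max(2)<60)
a=get_image("scene")
t=np.degrees(2.707)
# image direction check of mat centre
d=P[1]-P[0];print(np.linalg.norm(d));n=np.array([d[1],-d[0],0])
for s in(1,-1):print((P[0]+P[1])/2+s*n/2)
```

```text
[array([ 0.3268, -0.0268,  0.004 ]), array([0.429 , 0.0507, 0.004 ])]
bottom-left edge pts [array([ 0.3956, -0.1119,  0.004 ]), array([0.4636, 0.014 , 0.004 ])]
0.12830907508779466
[ 0.4167 -0.0392  0.004 ]
[0.3392 0.0631 0.004 ]
```

Emit:
arm_command:
  commands:
    - [[-0.03, -0.01, -0.02], [0, 0, 0], 255]
    - [[-0.03, -0.01, -0.04], [0, 0, 0], 255]
    - [[-0.03, -0.01, -0.06], [0, 0, 0], 255]
    - [[-0.03, -0.01, -0.062], [0, 0, 0], 255]
    - [[-0.03, -0.01, -0.062], [0, 0, 0], 255]
    - [[-0.03, -0.01, -0.062], [0, 0, 0], 200]
    - [[-0.03, -0.01, -0.062], [0, 0, 0], 100]
    - [[-0.03, -0.01, -0.062], [0, 0, 0], 0]
    - [[-0.03, -0.01, -0.062], [0, 0, 0], 0]
    - [[-0.03, -0.01, -0.062], [0, 0, 0], 0]
    - [[-0.03, -0.01, 0.1], [0, 0, 0], 0]
    - [[-0.03, -0.01, 0.4], [0, 0, 0], 0]
    - [[-0.03, -0.01, 0.7], [0, 0, 0], 0]
    - [[-0.03, -0.01, 0.9], [0, 0, 0], 0]
    - [[-0.03, -0.01, 0.9], [0, 0, 0], 0]

```text
t: 10.28
tcp_pos: [0.432, -0.0371, 0.2092]
tool_rot: [3.139, 0.007, 2.708]
wrist_force: [0.5, 0.6, -0.2]
grip_width: 0.0869
finger_force: 0.0
```

Run:
```python
from h import *
w=get_image("wrist");save(w,"w3.png",s=1)
```

```text
(no output)
```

View pics/w3.png

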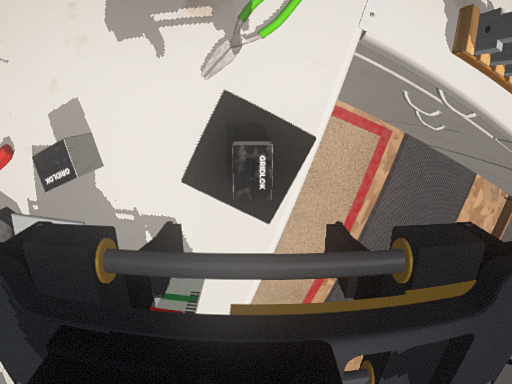

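Carton at (253,170), inside the mat. Now over to the stand.

Emit:
arm_command:
  commands:
    - [[0.05, 0.2, 0.1], [0, 0, -0.08], 0]
    - [[0.1, 0.4, 0.2], [0, 0, -0.16], 0]
    - [[0.1, 0.6, 0.3], [0, 0, -0.24], 0]
    - [[0.1, 0.8, 0.3], [0, 0, -0.32], 0]
    - [[0.1, 1.0, 0.3], [0, 0, -0.4], 0]
    - [[0.1, 1.0, 0.3], [0, 0, -0.48], 0]
    - [[0.1, 1.0, 0.3], [0, 0, -0.56], 0]
    - [[0.1, 1.0, 0.3], [0, 0, -0.64], 0]
    - [[0.1, 1.0, 0.3], [0, 0, -0.72], 0]
    - [[0.1, 1.0, 0.3], [0, 0, -0.8], 0]
    - [[0.1, 1.0, 0.3], [0, 0, -0.879], 0]
    - [[0.1, 1.0, 0.3], [0, 0, -0.879], 0]

```text
t: 11.82
tcp_pos: [0.4489, 0.1626, 0.2637]
tool_rot: [-3.14, 0.003, 0.869]
wrist_force: [0.3, -0.5, 0.3]
grip_width: 0.0872
finger_force: 0.0
```

Emit:
arm_command:
  commands:
    - [[0, 0.2, 0], [0, 0, 0], 0]
    - [[0, 0.4, 0], [0, 0, 0], 0]
    - [[-0.05, 0.6, 0], [0, 0, 0], 0]
    - [[-0.08, 0.8, 0], [0, 0, 0], 0]
    - [[-0.08, 1.0, 0], [0, 0, 0], 0]
    - [[-0.08, 1.0, 0], [0, 0, 0], 0]
    - [[-0.08, 1.0, 0], [0, 0, 0], 0]

```text
t: 12.7
tcp_pos: [0.4337, 0.3619, 0.2645]
tool_rot: [3.141, 0.002, 0.868]
wrist_force: [1.4, -0.5, -0.5]
grip_width: 0.0874
finger_force: 0.0
```

Run:
```python
from h import *
s=read_state();print(s["joint_positions"])
w=get_image("wrist");save(w,"w4.png",s=1.5)
```

```text
[-0.29016368  0.15524576 -0.50547315  1.58715707  0.07612789  1.42101301
 -1.50438791]
```

View pics/w4.png

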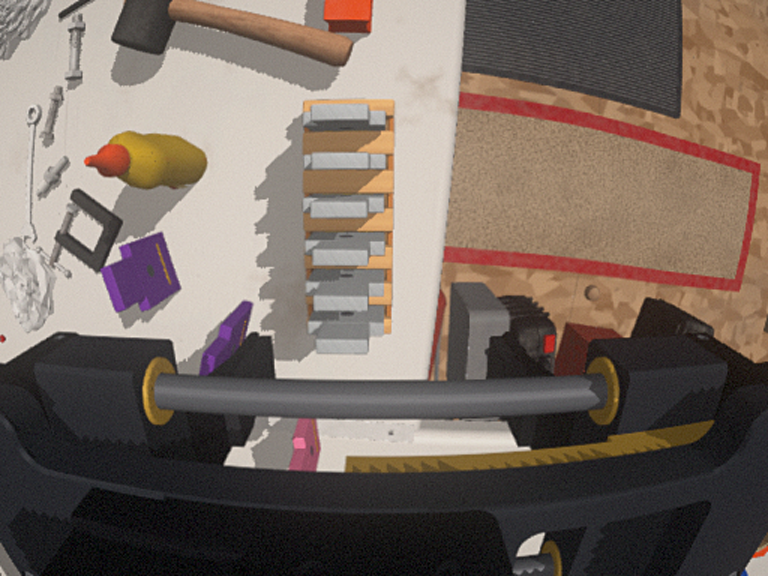

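Six plates stand in the stand, with tab tops in a column from (340,115) to (342,345). The purple decoys at (140,270) and (225,340) and the pink one at (303,445) are not meant.

Run:
```python
from h import *
np.set_printoptions(precision=4,suppress=True)
w=get_image("wrist");f=lambda u,z:onz(w,(np.array(u)+.5)/1.5-.5,z,True)
P=np.array([f(u,.036) for u in((304,101),(394,101),(391,333))]);print(P,np.linalg.norm(np.diff(P,axis=0),axis=1))
C=(P[0]+P[2])/2;d=P[1]-P[2];th=np.arctan2(d[1],d[0]);print("ctr",C,"ydir",np.degrees(th),"xdir",np.degrees(np.arctan2(*(P[1]-P[0])[1::-1])))
# grey tab tops: light-grey mask, rows profile in column band
y=np.array([np.cos(th),np.sin(th),0]);x=np.array([y[1],-y[0],0])
g=cv2.cvtColor(w["color"],cv2.COLOR_RGB2HSV)
for s in(85,51,17,-17,-51,-85):
    p=C+y*s/1000;p[2]=.119
    print(s,p,[tuple(np.round((np.array(proj(w,p+dx*x+dy*y,True))+.5)*1.5-.5)) for dx,dy in((-.02,.006),(.02,-.006))])
c=w["color"][:, :,:];hsv=g
m=cv2.inRange(hsv,(0,0,140),(180,40,215))
k,l,st,cc=cv2.connectedComponentsWithStats(m[60:250,190:270])
for i in range(1,k):
    if st[i,4]>60: print((st[i,:4]+[190,60,0,0])*1.5,st[i,4])
```

```text
[[0.4696 0.5069 0.036 ]
 [0.5281 0.4552 0.036 ]
 [0.3904 0.2956 0.036 ]] [0.0781 0.2109]
ctr [0.43   0.4012 0.036 ] ydir 49.21568650170653 xdir -41.47255833767445
85 [0.4855 0.4656 0.119 ] [(np.float64(311.0), np.float64(104.0)), (np.float64(369.0), np.float64(120.0))]
51 [0.4633 0.4399 0.119 ] [(np.float64(311.0), np.float64(152.0)), (np.float64(369.0), np.float64(169.0))]
17 [0.4411 0.4141 0.119 ] [(np.float64(311.0), np.float64(201.0)), (np.float64(369.0), np.float64(218.0))]
-17 [0.4189 0.3884 0.119 ] [(np.float64(312.0), np.float64(249.0)), (np.float64(368.0), np.float64(266.0))]
-51 [0.3967 0.3626 0.119 ] [(np.float64(313.0), np.float64(295.0)), (np.float64(368.0), np.float64(311.0))]
-85 [0.3745 0.3369 0.119 ] [(np.float64(315.0), np.float64(339.0)), (np.float64(368.0), np.float64(354.0))]
[285.   90.  109.5 195. ] 2930
[393.  90.  12.  39.] 102
[366.  196.5  18.   16.5] 105
[367.5 241.5  16.5  13.5] 91
[312.  247.5  55.5  18. ] 406
[312.  282.   70.5  28.5] 457
[367.5 321.   16.5  18. ] 93
[285.  336.   85.5  39. ] 705
```

Emit:
arm_command:
  commands:
    - [[0.1, 0.2, 0], [0, 0, 0], 0]
    - [[0.2, 0.4, 0], [0, 0, 0], 0]
    - [[0.26, 0.52, 0], [0, 0, -0.007], 0]
    - [[0.26, 0.52, 0], [0, 0, -0.007], 0]
    - [[0.26, 0.52, -0.2], [0, 0, -0.007], 0]
    - [[0.26, 0.52, -0.4], [0, 0, -0.007], 0]
    - [[0.26, 0.52, -0.6], [0, 0, -0.007], 0]
    - [[0.26, 0.52, -0.8], [0, 0, -0.007], 0]
    - [[0.26, 0.52, -0.88], [0, 0, -0.007], 0]
    - [[0.26, 0.52, -0.885], [0, 0, -0.007], 0]
    - [[0.26, 0.52, -0.885], [0, 0, -0.007], 0]
    - [[0.26, 0.52, -0.885], [0, 0, -0.007], 255]
    - [[0.26, 0.52, -0.885], [0, 0, -0.007], 255]
    - [[0.26, 0.52, -0.885], [0, 0, -0.007], 255]
    - [[0.26, 0.52, -0.885], [0, 0, -0.007], 255]
    - [[0.26, 0.52, -0.885], [0, 0, -0.007], 255]
    - [[0.26, 0.52, -0.885], [0, 0, -0.007], 255]
    - [[0.26, 0.52, -0.885], [0, 0, -0.007], 255]
  newtons: 55

```text
t: 15.05
tcp_pos: [0.4856, 0.467, 0.0885]
tool_rot: [3.142, 0.0, 0.852]
wrist_force: [0.8, -0.3, -0.1]
grip_width: 0.0394
finger_force: 55.0
```

Emit:
arm_command:
  commands:
    - [[0, 0, 0.1], [0, 0, 0], 255]
    - [[0, 0, 0.25], [0, 0, 0], 255]
    - [[0, 0, 0.45], [0, 0, 0], 255]
    - [[0, 0, 0.65], [0, 0, 0], 255]
    - [[0, 0, 0.85], [0, 0, 0], 255]
    - [[0, -0.1, 1.0], [0, 0, 0], 255]
    - [[0, -0.25, 1.0], [0, 0, 0.02], 255]
    - [[0, -0.45, 1.0], [0, 0, 0.05], 255]
    - [[0, -0.65, 1.0], [0, 0, 0.08], 255]
    - [[0, -0.85, 1.0], [0, 0, 0.11], 255]
    - [[0, -1.0, 1.0], [0, 0, 0.11], 255]
    - [[0, -1.0, 1.0], [0, 0, 0.11], 255]

```text
t: 16.55
tcp_pos: [0.4861, 0.2636, 0.2896]
tool_rot: [3.14, 0.001, 1.078]
wrist_force: [0.3, 0.8, -3.1]
grip_width: 0.0395
finger_force: 55.0
```

Emit:
arm_command:
  commands:
    - [[0, -0.15, 0], [0, 0, 0], 255]
    - [[0, -0.35, 0], [0, 0, 0], 255]
    - [[0, -0.55, 0], [0, 0, 0], 255]
    - [[0, -0.75, 0], [0, 0, 0], 255]
    - [[0, -1, 0], [0, 0, 0], 255]

```text
t: 17.18
tcp_pos: [0.4852, 0.068, 0.2893]
tool_rot: [3.142, -0.001, 1.087]
wrist_force: [0.4, -0.4, -2.9]
grip_width: 0.0392
finger_force: 55.0
```

Emit:
arm_command:
  commands:
    - [[0, -0.2, 0.1], [0, 0, 0], 255]
    - [[0, -0.4, 0.1], [0, 0, 0], 255]
    - [[0, -0.6, 0.1], [0, 0, 0], 255]
    - [[0, -0.8, 0.1], [0, 0, 0], 255]
    - [[0, -1, 0.1], [0, 0, 0], 255]

```text
t: 17.8
tcp_pos: [0.4859, -0.1327, 0.3093]
tool_rot: [3.141, -0.001, 1.085]
wrist_force: [0.8, -0.2, -3.2]
grip_width: 0.0395
finger_force: 55.0
```

Emit:
arm_command:
  commands:
    - [[0, -0.2, 0], [0, 0, 0], 255]
    - [[0, -0.4, 0], [0, 0, 0], 255]
    - [[0, -0.6, 0], [0, 0, 0], 255]
    - [[0.05, -0.7, 0], [0, 0, 0], 255]
    - [[0.05, -0.7, 0], [0, 0, 0], 255]
    - [[0.05, -0.7, 0], [0, 0, 0], 255]

```text
t: 18.55
tcp_pos: [0.4962, -0.271, 0.3087]
tool_rot: [-3.141, -0.001, 1.085]
wrist_force: [0.0, 0.7, -2.5]
grip_width: 0.0395
finger_force: 55.0
```

Run:
```python
from h import *
s=read_state();print(s["joint_positions"],s["wrist_force"])
w=get_image("wrist");b=get_image("side")
f=lambda im,c,z:cv2.resize(im["color"][c[1]:c[3],c[0]:c[2],::-1],z,interpolation=cv2.INTER_CUBIC)
cv2.imwrite("pics/mix3.png",np.hstack([f(w,(170,60,370,330),(444,600)),f(b,(285,125,375,276),(356,600))]))
```

```text
[ 0.42470901  0.11325298  0.03194557  1.52963232 -0.00471335  1.49946444
 -0.02874043] [ 0.02962111  0.67378836 -2.53954994]
```

View pics/mix3.png

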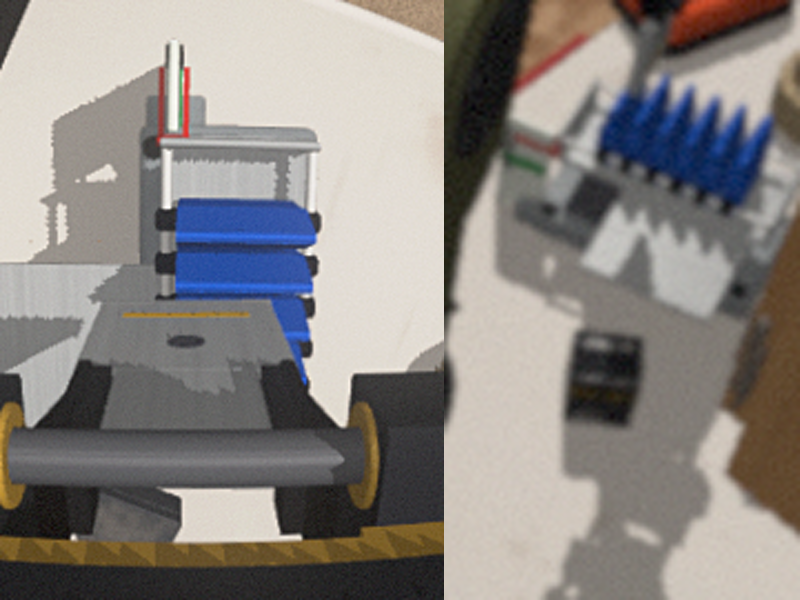

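Wrist crop: plate held at (185,310), d1 at (245,222), d2 at (245,270), strip at (175,90). Next I compare the predicted divider edges with this image.

```bash
cat >> h.py <<'E'
C0=np.array([.498,-.319,0]);YAW=np.radians(-27.7)
def sc(p,C=None,yaw=None):
    C=C0 if C is None else C;yaw=YAW if yaw is None else yaw
    c,s=np.cos(yaw),np.sin(yaw);return C+np.array([c*p[0]-s*p[1],s*p[0]+c*p[1],p[2]])
def inv(P):
    c,s=np.cos(YAW),np.sin(YAW);d=np.array(P)-C0;return np.array([c*d[0]+s*d[1],-s*d[0]+c*d[1],d[2]])
E
python3 - <<'E'
from h import *
w=get_image("wrist")
k=2.22
for n,y in(("d1",.06),("d2",.036)):
  for lab,dy,z in(("foot+",.01,.145),("r+",.003,.17),("r-",-.003,.17),("foot-",-.01,.145)):
    print(n,lab,[np.round((np.array(proj(w,sc((x,y+dy,z)),True))-[170,60])*k).tolist() for x in(-.033,.033)])
g=w["color"][:,:,2].astype(int)-w["color"][:,:,0]
col=170+int(245/k)
print([(round((r-60)*k),w["color"][r,col].tolist()) for r in range(146,196)])
row=60+int(225/k);print([(round((c-170)*k),w["color"][row,c,2]-0) for c in list(range(246,256))+list(range(306,316))])
E
```

```text
d1 foot+ [[168.0, 206.0], [300.0, 206.0]]
d1 r+ [[167.0, 228.0], [308.0, 229.0]]
d1 r- [[167.0, 241.0], [308.0, 241.0]]
d1 foot- [[169.0, 245.0], [299.0, 245.0]]
d2 foot+ [[169.0, 253.0], [298.0, 253.0]]
d2 r+ [[167.0, 278.0], [306.0, 278.0]]
d2 r- [[167.0, 291.0], [306.0, 291.0]]
d2 foot- [[169.0, 291.0], [297.0, 291.0]]
[(191, [181, 180, 178]), (193, [185, 183, 181]), (195, [188, 185, 183]), (198, [114, 122, 155]), (200, [50, 74, 138]), (202, [44, 67, 131]), (204, [46, 74, 139]), (206, [52, 83, 165]), (209, [49, 84, 165]), (211, [54, 88, 170]), (213, [52, 85, 165]), (215, [47, 84, 164]), (218, [53, 87, 168]), (220, [52, 82, 166]), (222, [47, 81, 161]), (224, [47, 84, 169]), (226, [52, 86, 167]), (229, [38, 70, 149]), (231, [49, 89, 179]), (233, [59, 111, 223]), (235, [54, 104, 215]), (238, [49, 89, 189]), (240, [48, 89, 180]), (242, [42, 54, 88]), (244, [45, 48, 83]), (246, [43, 59, 105]), (249, [42, 64, 112]), (251, [44, 68, 122]), (253, [44, 81, 166]), (255, [48, 82, 167]), (258, [45, 81, 166]), (260, [48, 84, 166]), (262, [43, 81, 162]), (264, [45, 81, 165]), (266, [40, 81, 164]), (269, [39, 77, 163]), (271, [43, 81, 165]), (273, [36, 80, 159]), (275, [39, 79, 163]), (278, [43, 81, 166]), (280, [38, 80, 167]), (282, [51, 98, 198]), (284, [48, 104, 218]), (286, [34, 92, 197]), (289, [43, 83, 172]), (291, [44, 74, 152]), (293, [43, 61, 109]), (295, [35, 60, 119]), (297, [76, 89, 143]), (300, [128, 127, 129])]
[(169, np.uint8(50)), (171, np.uint8(42)), (173, np.uint8(56)), (175, np.uint8(135)), (178, np.uint8(165)), (180, np.uint8(165)), (182, np.uint8(163)), (184, np.uint8(164)), (186, np.uint8(162)), (189, np.uint8(164)), (302, np.uint8(166)), (304, np.uint8(169)), (306, np.uint8(164)), (309, np.uint8(173)), (311, np.uint8(171)), (313, np.uint8(88)), (315, np.uint8(63)), (317, np.uint8(65)), (320, np.uint8(132)), (322, np.uint8(209))]
```

Emit:
arm_command:
  commands:
    - [[0.022, -0.12, 0], [0, 0, 0], 255]
    - [[0.022, -0.246, 0], [0, 0, 0], 255]
    - [[0.022, -0.246, 0], [0, 0, 0], 255]
    - [[0.022, -0.246, -0.1], [0, 0, 0], 255]
    - [[0.022, -0.246, -0.2], [0, 0, 0], 255]
    - [[0.022, -0.246, -0.26], [0, 0, 0], 255]
    - [[0.022, -0.246, -0.29], [0, 0, 0], 255]
    - [[0.022, -0.246, -0.32], [0, 0, 0], 255]
    - [[0.022, -0.246, -0.35], [0, 0, 0], 255]
    - [[0.022, -0.246, -0.38], [0, 0, 0], 255]
    - [[0.022, -0.246, -0.41], [0, 0, 0], 255]
    - [[0.022, -0.246, -0.44], [0, 0, 0], 255]
    - [[0.022, -0.246, -0.44], [0, 0, 0], 255]
  newtons: 60

```text
t: 20.32
tcp_pos: [0.5002, -0.322, 0.2202]
tool_rot: [-3.142, -0.0, 1.083]
wrist_force: [0.7, 0.7, -2.3]
grip_width: 0.0394
finger_force: 60.0
```

Emit:
arm_command:
  commands:
    - [[0, 0, -0.03], [0, 0, 0], 255]
    - [[0, 0, -0.06], [0, 0, 0], 255]
    - [[0, 0, -0.09], [0, 0, 0], 255]
    - [[0, 0, -0.12], [0, 0, 0], 255]
    - [[0, 0, -0.12], [0, 0, 0], 255]

```text
t: 20.95
tcp_pos: [0.4998, -0.3219, 0.1957]
tool_rot: [-3.14, -0.0, 1.083]
wrist_force: [0.4, 1.9, -1.7]
grip_width: 0.0394
finger_force: 60.0
```

Emit:
arm_command:
  commands:
    - [[0, 0, -0.03], [0, 0, 0], 255]
    - [[0, 0, -0.06], [0, 0, 0], 255]
    - [[0, 0, -0.09], [0, 0, 0], 255]
    - [[0, 0, -0.12], [0, 0, 0], 255]
    - [[0, 0, -0.15], [0, 0, 0], 255]
    - [[0, 0, -0.15], [0, 0, 0], 255]

```text
t: 21.7
tcp_pos: [0.5, -0.3222, 0.1665]
tool_rot: [-3.142, -0.0, 1.083]
wrist_force: [0.0, 2.1, 3.2]
grip_width: 0.0397
finger_force: 60.0
```

Emit:
arm_command:
  commands:
    - [[0, 0, -0.03], [0, 0, 0], 255]
    - [[0, 0, -0.06], [0, 0, 0], 255]
    - [[0, 0, -0.08], [0, 0, 0], 255]
    - [[0, 0, -0.08], [0, 0, 0], 255]

```text
t: 22.2
tcp_pos: [0.5, -0.3223, 0.1516]
tool_rot: [3.141, -0.0, 1.083]
wrist_force: [-2.9, 3.0, 8.0]
grip_width: 0.0395
finger_force: 60.0
```

Run:
```python
from h import *
f=[read_state()["wrist_force"]]
for _ in range(3): get_image("wrist");f.append(read_state()["wrist_force"])
print(np.mean(f,0),read_state()["tcp_pos"])
```

```text
[-2.38168609  3.61871901  7.69688248] [ 0.50004631 -0.32223304  0.15192019]
```

Emit:
arm_command:
  commands:
    - [[0, 0, 0.03], [0, 0, 0], 255]
    - [[0, 0, 0.06], [0, 0, 0], 255]
    - [[0, 0, 0.09], [0, 0, 0], 255]
    - [[0, 0, 0.112], [0, 0, 0], 255]
    - [[0, 0, 0.112], [0, 0, 0], 255]
    - [[0, 0, 0.112], [0, 0, 0], 255]

```text
t: 23.1
tcp_pos: [0.5, -0.3222, 0.1726]
tool_rot: [-3.141, 0.0, 1.083]
wrist_force: [-0.6, 2.7, 0.0]
grip_width: 0.0392
finger_force: 60.0
```

Emit:
arm_command:
  commands:
    - [[0, 0, 0], [0, 0, 0], 150]
    - [[0, 0, 0], [0, 0, 0], 80]
    - [[0, 0, 0], [0, 0, 0], 0]
    - [[0, 0, 0], [0, 0, 0], 0]
    - [[0, 0, 0], [0, 0, 0], 0]
    - [[0, 0, 0.1], [0, 0, 0], 0]
    - [[0, 0, 0.25], [0, 0, 0], 0]
    - [[0, 0, 0.45], [0, 0, 0], 0]
    - [[0, 0, 0.65], [0, 0, 0], 0]
    - [[0, 0, 0.65], [0, 0, 0], 0]

```text
t: 24.35
tcp_pos: [0.5015, -0.3233, 0.3072]
tool_rot: [3.134, 0.0, 1.083]
wrist_force: [1.3, 0.4, 0.3]
grip_width: 0.0871
finger_force: 0.0
```

Run:
```python
from h import *
w=get_image("wrist");b=get_image("side")
f=lambda im,c,z:cv2.resize(im["color"][c[1]:c[3],c[0]:c[2],::-1],z,interpolation=cv2.INTER_CUBIC)
cv2.imwrite("pics/mix4.png",np.hstack([f(w,(150,40,390,310),(500,562)),f(b,(310,130,340,187),(296,562))]))
```

```text
(no output)
```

View pics/mix4.png

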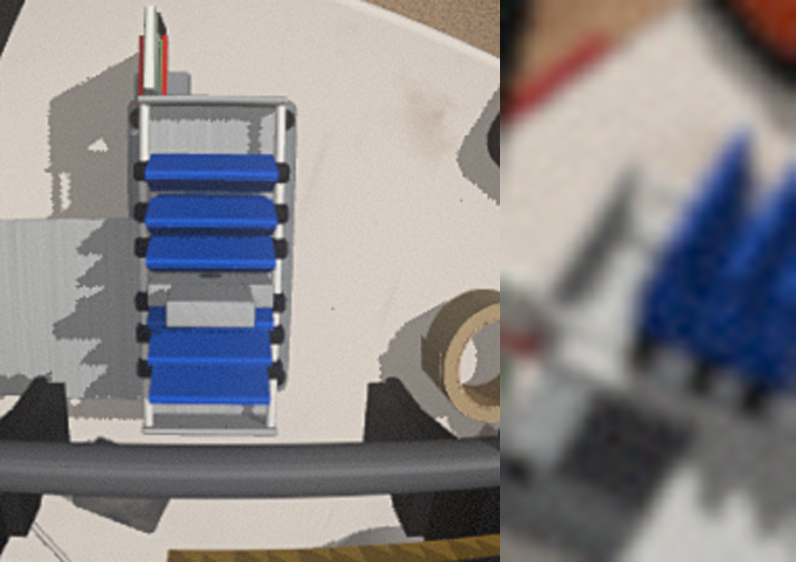

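Plate 1 stands in gap 3 at (210,310), upright, and d2/d3 now touch with their mouth at y'≈26 mm. Fetching plate 2 (slot y=51).

Emit:
arm_command:
  commands:
    - [[0, 0.2, 0], [0, 0, 0], 0]
    - [[0, 0.4, 0], [0, 0, 0], 0]
    - [[0, 0.6, 0], [0, 0, 0], 0]
    - [[0, 0.8, 0], [0, 0, -0.03], 0]
    - [[0, 1, 0], [0, 0, -0.06], 0]

```text
t: 25.08
tcp_pos: [0.4991, -0.1208, 0.3012]
tool_rot: [-3.139, 0.001, 0.955]
wrist_force: [-0.2, 0.5, 0.1]
grip_width: 0.087
finger_force: 0.0
```

Emit:
arm_command:
  commands:
    - [[0, 0.2, 0], [0, 0, 0], 0]
    - [[0, 0.4, 0], [0, 0, -0.02], 0]
    - [[0, 0.6, 0], [0, 0, -0.05], 0]
    - [[0, 0.8, 0], [0, 0, -0.05], 0]
    - [[0, 1, 0], [0, 0, -0.05], 0]

```text
t: 25.7
tcp_pos: [0.4991, 0.0788, 0.3012]
tool_rot: [-3.14, 0.002, 0.852]
wrist_force: [0.4, -0.5, 0.7]
grip_width: 0.0871
finger_force: 0.0
```

Emit:
arm_command:
  commands:
    - [[-0.05, 0.2, 0], [0, 0, 0], 0]
    - [[-0.1, 0.4, 0], [0, 0, 0], 0]
    - [[-0.15, 0.6, 0], [0, 0, 0], 0]
    - [[-0.19, 0.8, -0.1], [0, 0, 0], 0]
    - [[-0.19, 1, -0.3], [0, 0, 0], 0]
    - [[-0.19, 1, -0.3], [0, 0, 0], 0]

```text
t: 26.45
tcp_pos: [0.4581, 0.2797, 0.238]
tool_rot: [-3.137, 0.008, 0.859]
wrist_force: [0.8, -0.6, -0.5]
grip_width: 0.0868
finger_force: 0.0
```

```bash
cat >> h.py <<'E'
C0=np.array([.5003,-.321,0])
SC=np.array([.43,.4012,0]);SY=np.radians(48.9)
def slot(s): return SC+s*np.array([np.cos(SY),np.sin(SY),0])
def go(p):
    s=read_state();d=(np.array(p)-s["tcp_pos"])/.2
    print("tcp",s["tcp_pos"].round(4),"yang",np.degrees(s["tool_rot"][2]).round(2)-90,"shift",d.round(3))
E
python3 -c "
from h import *
p=slot(.051);p[2]=.0885;go(p)"
```

```text
tcp [0.4581 0.2797 0.238 ] yang -40.8 shift [ 0.027  0.8   -0.748]
```

Emit:
arm_command:
  commands:
    - [[0.02, 0.2, 0], [0, 0, 0], 0]
    - [[0.027, 0.4, 0], [0, 0, 0], 0]
    - [[0.027, 0.6, 0], [0, 0, 0], 0]
    - [[0.027, 0.8, 0], [0, 0, 0], 0]
    - [[0.027, 0.8, 0], [0, 0, 0], 0]
    - [[0.027, 0.8, -0.2], [0, 0, 0], 0]
    - [[0.027, 0.8, -0.4], [0, 0, 0], 0]
    - [[0.027, 0.8, -0.6], [0, 0, 0], 0]
    - [[0.027, 0.8, -0.7], [0, 0, 0], 0]
    - [[0.027, 0.8, -0.76], [0, 0, 0], 0]
    - [[0.027, 0.8, -0.76], [0, 0, 0], 0]
    - [[0.027, 0.8, -0.76], [0, 0, 0], 0]

```text
t: 27.95
tcp_pos: [0.4682, 0.4385, 0.0926]
tool_rot: [3.141, -0.003, 0.852]
wrist_force: [0.4, 0.8, 0.2]
grip_width: 0.087
finger_force: 0.0
```

Emit:
arm_command:
  commands:
    - [[0, 0, 0], [0, 0, 0], 255]
    - [[0, 0, 0], [0, 0, 0], 255]
    - [[0, 0, 0], [0, 0, 0], 255]
    - [[0, 0, 0], [0, 0, 0], 255]
    - [[0, 0, 0], [0, 0, 0], 255]
    - [[0, 0, 0], [0, 0, 0], 255]
    - [[0, 0, 0], [0, 0, 0], 255]
  newtons: 60

```text
t: 28.82
tcp_pos: [0.4671, 0.4382, 0.0911]
tool_rot: [-3.141, -0.0, 0.853]
wrist_force: [-0.7, 0.1, 1.5]
grip_width: 0.0398
finger_force: 59.3
```

Emit:
arm_command:
  commands:
    - [[0, 0, 0.1], [0, 0, 0], 255]
    - [[0, 0, 0.25], [0, 0, 0], 255]
    - [[0, 0, 0.45], [0, 0, 0], 255]
    - [[0, 0, 0.65], [0, 0, 0], 255]
    - [[0, 0, 0.85], [0, 0, 0], 255]
    - [[0, -0.1, 1.0], [0, 0, 0], 255]
    - [[0, -0.25, 1.0], [0, 0, 0.02], 255]
    - [[0, -0.45, 1.0], [0, 0, 0.05], 255]
    - [[0, -0.65, 1.0], [0, 0, 0.08], 255]
    - [[0, -0.85, 1.0], [0, 0, 0.11], 255]
    - [[0, -1.0, 1.0], [0, 0, 0.11], 255]

```text
t: 30.2
tcp_pos: [0.4672, 0.2352, 0.2919]
tool_rot: [3.14, 0.001, 1.081]
wrist_force: [0.1, 0.2, -2.6]
grip_width: 0.0396
finger_force: 59.3
```

Emit:
arm_command:
  commands:
    - [[0, -0.2, 0], [0, 0, 0], 255]
    - [[0, -0.4, 0], [0, 0, 0], 255]
    - [[0, -0.6, 0], [0, 0, 0], 255]
    - [[0, -0.8, 0], [0, 0, 0], 255]
    - [[0, -1, 0], [0, 0, 0], 255]

```text
t: 30.82
tcp_pos: [0.4668, 0.0362, 0.292]
tool_rot: [3.141, 0.0, 1.083]
wrist_force: [-0.3, 0.4, -3.0]
grip_width: 0.0394
finger_force: 59.3
```

Emit:
arm_command:
  commands:
    - [[0.05, -0.2, 0.05], [0, 0, 0], 255]
    - [[0.1, -0.4, 0.1], [0, 0, 0], 255]
    - [[0.15, -0.6, 0.1], [0, 0, 0], 255]
    - [[0.2, -0.8, 0.1], [0, 0, 0], 255]
    - [[0.2, -1, 0.1], [0, 0, 0], 255]
    - [[0.2, -1, 0.1], [0, 0, 0], 255]
    - [[0.2, -1, 0.1], [0, 0, 0], 255]
    - [[0.2, -1, 0.1], [0, 0, 0], 255]

```text
t: 31.82
tcp_pos: [0.5075, -0.1608, 0.3114]
tool_rot: [3.141, -0.0, 1.085]
wrist_force: [0.0, 0.2, -1.8]
grip_width: 0.0393
finger_force: 59.3
```

```bash
cat >> h.py <<'E'
def force(n=8):
    f=[]
    for _ in range(n): f.append(read_state()["wrist_force"]);get_image("side")
    print("F",np.mean(f,0).round(2),np.std(f,0).round(2))
E
python3 -c "
from h import *
force(10);go(sc((0,.0273,.3087)))"
```

```text
F [-0.13 -0.15 -2.79] [0.6  0.54 0.75]
tcp [ 0.5074 -0.1622  0.311 ] yang -27.950000000000003 shift [ 0.028 -0.673 -0.011]
```

Emit:
arm_command:
  commands:
    - [[0.028, -0.2, 0], [0, 0, 0], 255]
    - [[0.028, -0.4, 0], [0, 0, 0], 255]
    - [[0.028, -0.6, 0], [0, 0, 0], 255]
    - [[0.028, -0.673, 0], [0, 0, 0], 255]
    - [[0.028, -0.673, 0], [0, 0, 0], 255]
    - [[0.028, -0.673, -0.1], [0, 0, 0], 255]
    - [[0.028, -0.673, -0.2], [0, 0, 0], 255]
    - [[0.028, -0.673, -0.27], [0, 0, 0], 255]
    - [[0.028, -0.673, -0.27], [0, 0, 0], 255]

```text
t: 33.45
tcp_pos: [0.5128, -0.2952, 0.256]
tool_rot: [-3.139, -0.0, 1.085]
wrist_force: [0.1, -0.3, -1.5]
grip_width: 0.0395
finger_force: 59.3
```

Emit:
arm_command:
  commands:
    - [[0, 0, -0.03], [0, 0, 0], 255]
    - [[0, 0, -0.06], [0, 0, 0], 255]
    - [[0, 0, -0.09], [0, 0, 0], 255]
    - [[0, 0, -0.12], [0, 0, 0], 255]
    - [[0, 0, -0.15], [0, 0, 0], 255]
    - [[0, 0, -0.18], [0, 0, 0], 255]
    - [[0, 0, -0.18], [0, 0, 0], 255]

```text
t: 34.33
tcp_pos: [0.5133, -0.2966, 0.2208]
tool_rot: [3.141, -0.0, 1.083]
wrist_force: [-0.6, 0.4, -1.3]
grip_width: 0.0395
finger_force: 59.3
```

Emit:
arm_command:
  commands:
    - [[0, 0, -0.03], [0, 0, 0], 255]
    - [[0, 0, -0.06], [0, 0, 0], 255]
    - [[0, 0, -0.09], [0, 0, 0], 255]
    - [[0, 0, -0.12], [0, 0, 0], 255]
    - [[0, 0, -0.15], [0, 0, 0], 255]
    - [[0, 0, -0.15], [0, 0, 0], 255]

```text
t: 35.08
tcp_pos: [0.5137, -0.2966, 0.1912]
tool_rot: [3.14, -0.001, 1.083]
wrist_force: [1.6, 3.1, 5.6]
grip_width: 0.0395
finger_force: 59.3
```

Emit:
arm_command:
  commands:
    - [[0, 0, -0.03], [0, 0, 0], 255]
    - [[0, 0, -0.06], [0, 0, 0], 255]
    - [[0, 0, -0.09], [0, 0, 0], 255]
    - [[0, 0, -0.12], [0, 0, 0], 255]
    - [[0, 0, -0.12], [0, 0, 0], 255]

```text
t: 35.7
tcp_pos: [0.5129, -0.2959, 0.166]
tool_rot: [-3.14, -0.001, 1.083]
wrist_force: [2.5, 4.2, 2.3]
grip_width: 0.0394
finger_force: 59.3
```

Emit:
arm_command:
  commands:
    - [[0, 0, -0.03], [0, 0, 0], 255]
    - [[0, 0, -0.06], [0, 0, 0], 255]
    - [[0, 0, -0.09], [0, 0, 0], 255]
    - [[0, 0, -0.09], [0, 0, 0], 255]

```text
t: 36.2
tcp_pos: [0.513, -0.2964, 0.1489]
tool_rot: [-3.141, -0.0, 1.083]
wrist_force: [-0.6, 5.4, 6.4]
grip_width: 0.0394
finger_force: 59.3
```

Emit:
arm_command:
  commands:
    - [[0.003, 0.005, -0.03], [0, 0, 0], 255]
    - [[0.006, 0.011, -0.05], [0, 0, 0], 255]
    - [[0.006, 0.011, -0.05], [0, 0, 0], 255]
    - [[0.006, 0.011, -0.05], [0, 0, 0], 255]

```text
t: 36.7
tcp_pos: [0.5134, -0.2958, 0.14]
tool_rot: [-3.142, 0.002, 1.082]
wrist_force: [-2.0, 3.9, 9.7]
grip_width: 0.0394
finger_force: 59.3
```

```bash
python3 -c "
from h import *
force(4);go(sc((0,.026,.1)))"
```

```text
F [-2.36  3.79  9.8 ] [0.33 0.1  0.41]
tcp [ 0.5134 -0.2958  0.14  ] yang -28.0 shift [-0.005 -0.011 -0.2  ]
```

Emit:
arm_command:
  commands:
    - [[0.003, 0.006, 0.04], [0, 0, 0], 255]
    - [[0.006, 0.01, 0.08], [0, 0, 0], 255]
    - [[0.006, 0.01, 0.11], [0, 0, 0], 255]
    - [[0.006, 0.01, 0.14], [0, 0, 0], 255]
    - [[0.006, 0.01, 0.14], [0, 0, 0], 255]
    - [[0.006, 0.01, 0.14], [0, 0, 0], 255]

```text
t: 37.65
tcp_pos: [0.5145, -0.2936, 0.1664]
tool_rot: [-3.141, 0.002, 1.082]
wrist_force: [-3.4, -3.6, 0.9]
grip_width: 0.0393
finger_force: 59.3
```

```bash
python3 -c "
from h import *
force(4);go(sc((0,.028,.168)))"
```

```text
F [-3.71 -3.48  0.48] [0.31 0.07 0.48]
tcp [ 0.5147 -0.2933  0.1666] yang -27.990000000000002 shift [-0.007 -0.015  0.007]
```

Emit:
arm_command:
  commands:
    - [[-0.004, -0.006, 0.002], [0, 0, 0], 255]
    - [[-0.004, -0.006, 0.002], [0, 0, 0], 255]
    - [[-0.004, -0.006, 0.002], [0, 0, 0], 150]
    - [[-0.004, -0.006, 0.002], [0, 0, 0], 80]
    - [[-0.004, -0.006, 0.002], [0, 0, 0], 0]
    - [[-0.004, -0.006, 0.002], [0, 0, 0], 0]
    - [[-0.004, -0.006, 0.002], [0, 0, 0], 0]
    - [[-0.004, -0.006, 0.1], [0, 0, 0], 0]
    - [[-0.004, -0.006, 0.3], [0, 0, 0], 0]
    - [[-0.004, -0.006, 0.5], [0, 0, 0], 0]
    - [[-0.004, -0.006, 0.7], [0, 0, 0], 0]
    - [[-0.004, -0.006, 0.7], [0, 0, 0], 0]

```text
t: 39.35
tcp_pos: [0.5164, -0.2947, 0.3128]
tool_rot: [3.132, -0.0, 1.083]
wrist_force: [-0.5, 0.5, -1.1]
grip_width: 0.0871
finger_force: 0.0
```

Run:
```python
from h import *
w=get_image("wrist");save(w,"after2.png",s=1)
# blue profile down the row in rectified coords: sample along y' at z .15, x'=0.028 (beside tabs)
for y in np.arange(.1,-.1,-.004):
    u=np.array(proj(w,sc((.027,y,.155)),True)).round().astype(int);print(int(y*1000),w["color"][u[1],u[0]].tolist(),end=' ')
a=get_image("scene");b=get_image("side")
for n,im in(("scene",a),("side",b)):
    hsv=cv2.cvtColor(im["color"],cv2.COLOR_RGB2HSV)
    c=np.array(proj(im,sc((0,.115,.12))));print(n,c)
    x,y=c.round().astype(int);sub=hsv[y-18:y+18,x-18:x+18]
    for nm,lo,hi in(("red",(172,90,60),(180,255,255)),("red2",(0,90,60),(6,255,255)),("green",(55,70,30),(90,255,255))):
        m=cv2.inRange(sub,lo,hi);p=np.argwhere(m)
        if len(p): print(nm,len(p),p.mean(0)+[y-18,x-18],p.min(0)+[y-18,x-18],p.max(0)+[y-18,x-18])
```

```text
100 [124, 122, 121] 96 [139, 138, 136] 92 [177, 177, 176] 88 [177, 177, 175] 83 [174, 175, 174] 79 [177, 175, 174] 75 [53, 78, 154] 71 [50, 81, 152] 67 [51, 75, 150] 63 [53, 94, 187] 59 [48, 55, 77] 55 [47, 75, 153] 51 [48, 80, 151] 47 [45, 74, 147] 43 [53, 92, 190] 39 [91, 96, 110] 35 [112, 111, 112] 31 [172, 174, 172] 27 [173, 173, 174] 23 [177, 174, 173] 19 [47, 72, 149] 15 [46, 77, 149] 11 [54, 101, 202] 7 [111, 108, 105] 3 [113, 115, 117] 0 [135, 136, 134] -4 [172, 172, 169] -8 [169, 168, 166] -12 [80, 95, 142] -16 [50, 81, 154] -20 [51, 100, 197] -24 [48, 71, 151] -28 [50, 79, 154] -32 [47, 74, 152] -36 [48, 75, 154] -40 [50, 93, 188] -44 [50, 81, 153] -48 [52, 80, 158] -52 [47, 78, 151] -56 [47, 74, 148] -60 [55, 68, 119] -64 [80, 76, 79] -68 [87, 84, 88] -72 [94, 93, 95] -76 [107, 107, 111] -80 [120, 118, 122] -84 [98, 99, 102] -88 [92, 90, 93] -92 [95, 91, 93] -96 [74, 69, 72] scene [184.93313753 203.15552155]
red2 5 [203.2 190.4] [202 190] [204 191]
side [315.40720326 150.81889789]
red2 40 [142.275 313.125] [134 307] [166 320]
green 7 [165.71428571 304.57142857] [165 302] [167 308]
```

Ridges read 63, 43, 11, -20, -40, -60 mm, as expected with plates in gaps 2 and 3. Fetching plate 3 (slot y=17).

Emit:
arm_command:
  commands:
    - [[0, 0.2, 0], [0, 0, 0], 0]
    - [[0, 0.4, 0], [0, 0, 0], 0]
    - [[0, 0.6, 0], [0, 0, 0], 0]
    - [[0, 0.8, 0], [0, 0, -0.03], 0]
    - [[0, 1, 0], [0, 0, -0.06], 0]

```text
t: 40.12
tcp_pos: [0.5138, -0.0924, 0.3057]
tool_rot: [-3.139, 0.001, 0.955]
wrist_force: [0.4, 0.2, 0.3]
grip_width: 0.0873
finger_force: 0.0
```

Emit:
arm_command:
  commands:
    - [[0, 0.2, 0], [0, 0, 0], 0]
    - [[-0.1, 0.4, 0], [0, 0, -0.02], 0]
    - [[-0.15, 0.6, 0], [0, 0, -0.05], 0]
    - [[-0.2, 0.8, 0], [0, 0, -0.05], 0]
    - [[-0.2, 1, 0], [0, 0, -0.05], 0]

```text
t: 40.75
tcp_pos: [0.4733, 0.1073, 0.306]
tool_rot: [-3.141, 0.002, 0.852]
wrist_force: [0.3, -0.0, 0.4]
grip_width: 0.0868
finger_force: 0.0
```

Emit:
arm_command:
  commands:
    - [[-0.05, 0.2, 0], [0, 0, 0], 0]
    - [[-0.1, 0.4, 0], [0, 0, 0], 0]
    - [[-0.15, 0.6, 0], [0, 0, 0], 0]
    - [[-0.17, 0.8, -0.1], [0, 0, 0], 0]
    - [[-0.17, 1, -0.3], [0, 0, 0], 0]
    - [[-0.17, 1, -0.3], [0, 0, 0], 0]
    - [[-0.17, 1, -0.3], [0, 0, 0], 0]
    - [[-0.17, 1, -0.3], [0, 0, 0], 0]

```text
t: 41.75
tcp_pos: [0.4416, 0.305, 0.2479]
tool_rot: [3.14, -0.001, 0.85]
wrist_force: [0.1, -0.1, 0.2]
grip_width: 0.0871
finger_force: 0.0
```

```bash
python3 -c "
from h import *
p=slot(.017);p[2]=.0885;go(p)"
```

```text
tcp [0.4416 0.305  0.2479] yang -41.29 shift [-0.002  0.545 -0.797]
```

Emit:
arm_command:
  commands:
    - [[0, 0.2, 0], [0, 0, 0], 70]
    - [[0, 0.4, 0], [0, 0, 0], 70]
    - [[0, 0.545, 0], [0, 0, 0], 70]
    - [[0, 0.545, 0], [0, 0, 0], 70]
    - [[0, 0.545, 0], [0, 0, 0], 70]
    - [[0, 0.545, -0.2], [0, 0, 0], 70]
    - [[0, 0.545, -0.4], [0, 0, 0], 70]
    - [[0, 0.545, -0.6], [0, 0, 0], 70]
    - [[0, 0.545, -0.75], [0, 0, 0], 70]
    - [[0, 0.545, -0.797], [0, 0, 0], 70]
    - [[0, 0.545, -0.797], [0, 0, 0], 70]
    - [[0, 0.545, -0.797], [0, 0, 0], 70]

```text
t: 43.25
tcp_pos: [0.4417, 0.4157, 0.0894]
tool_rot: [3.141, -0.003, 0.852]
wrist_force: [-0.2, -0.2, 0.2]
grip_width: 0.063
finger_force: 0.0
```

Emit:
arm_command:
  commands:
    - [[0, 0, 0], [0, 0, 0], 255]
    - [[0, 0, 0], [0, 0, 0], 255]
    - [[0, 0, 0], [0, 0, 0], 255]
    - [[0, 0, 0], [0, 0, 0], 255]
    - [[0, 0, 0], [0, 0, 0], 255]
    - [[0, 0, 0], [0, 0, 0], 255]

```text
t: 44.0
tcp_pos: [0.4407, 0.4153, 0.0878]
tool_rot: [3.142, -0.0, 0.852]
wrist_force: [-0.5, 0.8, 2.1]
grip_width: 0.0397
finger_force: 60.0
```

Emit:
arm_command:
  commands:
    - [[0, 0, 0.1], [0, 0, 0], 255]
    - [[0, 0, 0.25], [0, 0, 0], 255]
    - [[0, 0, 0.45], [0, 0, 0], 255]
    - [[0, 0, 0.65], [0, 0, 0], 255]
    - [[0, 0, 0.85], [0, 0, 0], 255]
    - [[0.05, -0.1, 1.0], [0, 0, 0], 255]
    - [[0.1, -0.25, 1.0], [0, 0, 0.02], 255]
    - [[0.15, -0.45, 1.0], [0, 0, 0.05], 255]
    - [[0.2, -0.65, 1.0], [0, 0, 0.08], 255]
    - [[0.2, -0.85, 1.0], [0, 0, 0.11], 255]
    - [[0.2, -1.0, 1.0], [0, 0, 0.11], 255]

```text
t: 45.38
tcp_pos: [0.4801, 0.2129, 0.2881]
tool_rot: [-3.141, 0.001, 1.082]
wrist_force: [-0.8, 0.3, -2.9]
grip_width: 0.0394
finger_force: 60.0
```

Emit:
arm_command:
  commands:
    - [[0, -0.2, 0], [0, 0, 0], 255]
    - [[0, -0.4, 0], [0, 0, 0], 255]
    - [[0, -0.6, 0], [0, 0, 0], 255]
    - [[0, -0.8, 0], [0, 0, 0], 255]
    - [[0, -1, 0], [0, 0, 0], 255]

```text
t: 46.0
tcp_pos: [0.4797, 0.0141, 0.2883]
tool_rot: [-3.141, 0.0, 1.083]
wrist_force: [-0.3, -0.0, -2.8]
grip_width: 0.0398
finger_force: 60.0
```

Emit:
arm_command:
  commands:
    - [[0, -0.2, 0.05], [0, 0, 0], 255]
    - [[0, -0.4, 0.1], [0, 0, 0], 255]
    - [[0, -0.6, 0.12], [0, 0, 0], 255]
    - [[0, -0.8, 0.12], [0, 0, 0], 255]
    - [[0, -1, 0.12], [0, 0, 0], 255]
    - [[0, -1, 0.12], [0, 0, 0], 255]
    - [[0, -1, 0.12], [0, 0, 0], 255]
    - [[0, -1, 0.12], [0, 0, 0], 255]

```text
t: 47.0
tcp_pos: [0.4808, -0.1832, 0.3119]
tool_rot: [-3.141, -0.0, 1.085]
wrist_force: [0.5, 0.4, -3.2]
grip_width: 0.0398
finger_force: 60.0
```

```bash
python3 -c "
from h import *
force(10);go(sc((0,-.0293,.3087)))"
```

```text
F [-0.28  0.11 -2.84] [0.48 0.41 0.41]
tcp [ 0.4806 -0.1848  0.3116] yang -27.950000000000003 shift [ 0.03  -0.811 -0.014]
```

Emit:
arm_command:
  commands:
    - [[0.01, -0.2, 0], [0, 0, 0], 255]
    - [[0.02, -0.4, 0], [0, 0, 0], 255]
    - [[0.03, -0.6, 0], [0, 0, 0], 255]
    - [[0.03, -0.811, 0], [0, 0, 0], 255]
    - [[0.03, -0.811, 0], [0, 0, 0], 255]
    - [[0.03, -0.811, 0], [0, 0, 0], 255]
    - [[0.03, -0.811, -0.1], [0, 0, 0], 255]
    - [[0.03, -0.811, -0.2], [0, 0, 0], 255]
    - [[0.03, -0.811, -0.3], [0, 0, 0], 255]
    - [[0.03, -0.811, -0.34], [0, 0, 0], 255]
    - [[0.03, -0.811, -0.34], [0, 0, 0], 255]

```text
t: 48.88
tcp_pos: [0.4868, -0.3461, 0.2435]
tool_rot: [-3.141, -0.0, 1.084]
wrist_force: [-0.2, -0.1, -2.4]
grip_width: 0.0393
finger_force: 60.0
```

Emit:
arm_command:
  commands:
    - [[0, 0, -0.03], [0, 0, 0], 255]
    - [[0, 0, -0.06], [0, 0, 0], 255]
    - [[0, 0, -0.09], [0, 0, 0], 255]
    - [[0, 0, -0.12], [0, 0, 0], 255]
    - [[0, 0, -0.15], [0, 0, 0], 255]
    - [[0, 0, -0.18], [0, 0, 0], 255]
    - [[0, 0, -0.21], [0, 0, 0], 255]
    - [[0, 0, -0.24], [0, 0, 0], 255]
    - [[0, 0, -0.24], [0, 0, 0], 255]

```text
t: 50.0
tcp_pos: [0.4868, -0.3483, 0.1959]
tool_rot: [3.14, 0.001, 1.082]
wrist_force: [-0.8, -3.8, 5.2]
grip_width: 0.0392
finger_force: 60.0
```

Emit:
arm_command:
  commands:
    - [[0, 0, -0.03], [0, 0, 0], 255]
    - [[0, 0, -0.06], [0, 0, 0], 255]
    - [[0, 0, -0.09], [0, 0, 0], 255]
    - [[0, 0, -0.12], [0, 0, 0], 255]
    - [[0, 0, -0.12], [0, 0, 0], 255]

```text
t: 50.62
tcp_pos: [0.4869, -0.3487, 0.173]
tool_rot: [3.139, 0.002, 1.081]
wrist_force: [-1.7, -2.7, 9.3]
grip_width: 0.0394
finger_force: 60.0
```

Emit:
arm_command:
  commands:
    - [[0, 0, -0.03], [0, 0, 0], 255]
    - [[0, 0, -0.06], [0, 0, 0], 255]
    - [[0, 0, -0.06], [0, 0, 0], 255]

```text
t: 51.0
tcp_pos: [0.4864, -0.3486, 0.1604]
tool_rot: [3.14, 0.002, 1.081]
wrist_force: [-2.4, -5.6, 4.5]
grip_width: 0.0392
finger_force: 60.0
```

Emit:
arm_command:
  commands:
    - [[0, 0, -0.03], [0, 0, 0], 255]
    - [[0, 0, -0.06], [0, 0, 0], 255]
    - [[0, 0, -0.06], [0, 0, 0], 255]

```text
t: 51.38
tcp_pos: [0.4863, -0.3488, 0.148]
tool_rot: [3.14, 0.002, 1.081]
wrist_force: [-2.2, -5.6, 5.7]
grip_width: 0.0396
finger_force: 60.0
```

Emit:
arm_command:
  commands:
    - [[-0.004, -0.008, -0.03], [0, 0, 0], 255]
    - [[-0.004, -0.008, -0.06], [0, 0, 0], 255]
    - [[-0.004, -0.008, -0.08], [0, 0, 0], 255]
    - [[-0.004, -0.008, -0.08], [0, 0, 0], 255]

```text
t: 51.88
tcp_pos: [0.4863, -0.3492, 0.1327]
tool_rot: [3.14, 0.0, 1.082]
wrist_force: [-2.0, -3.8, 8.1]
grip_width: 0.0393
finger_force: 60.0
```

```bash
python3 -c "
from h import *
force(6);go(sc((0,-.032,.1)))"
```

```text
F [-1.85 -3.01  8.29] [0.41 0.6  0.29]
tcp [ 0.4863 -0.3492  0.133 ] yang -28.009999999999998 shift [-0.004 -0.001 -0.165]
```

Emit:
arm_command:
  commands:
    - [[-0.001, -0.003, 0.03], [0, 0, 0], 255]
    - [[-0.001, -0.003, 0.06], [0, 0, 0], 255]
    - [[-0.001, -0.003, 0.09], [0, 0, 0], 255]
    - [[-0.001, -0.003, 0.122], [0, 0, 0], 255]
    - [[-0.001, -0.003, 0.122], [0, 0, 0], 255]
    - [[-0.001, -0.003, 0.122], [0, 0, 0], 255]

```text
t: 52.92
tcp_pos: [0.4861, -0.3493, 0.1557]
tool_rot: [3.141, -0.0, 1.083]
wrist_force: [3.4, -4.1, 0.3]
grip_width: 0.039
finger_force: 60.0
```

```bash
python3 -c "
from h import *
force(4);go(sc((0,-.032,.1574)))"
```

```text
F [ 3.04 -4.5   0.44] [0.3  0.34 0.38]
tcp [ 0.4861 -0.3493  0.1558] yang -27.950000000000003 shift [-0.003 -0.     0.008]
```

Emit:
arm_command:
  commands:
    - [[0.003, -0.006, 0.002], [0, 0, 0], 255]
    - [[0.003, -0.006, 0.002], [0, 0, 0], 255]
    - [[0.003, -0.006, 0.002], [0, 0, 0], 150]
    - [[0.003, -0.006, 0.002], [0, 0, 0], 80]
    - [[0.003, -0.006, 0.002], [0, 0, 0], 0]
    - [[0.003, -0.006, 0.002], [0, 0, 0], 0]
    - [[0.003, -0.006, 0.002], [0, 0, 0], 0]
    - [[0.003, -0.006, 0.1], [0, 0, 0], 0]
    - [[0.003, -0.006, 0.3], [0, 0, 0], 0]
    - [[0.003, -0.006, 0.5], [0, 0, 0], 0]
    - [[0.003, -0.006, 0.76], [0, 0, 0], 0]
    - [[0.003, -0.006, 0.76], [0, 0, 0], 0]
    - [[0.003, -0.006, 0.76], [0, 0, 0], 0]

```text
t: 54.75
tcp_pos: [0.4862, -0.3505, 0.3089]
tool_rot: [3.14, 0.0, 1.083]
wrist_force: [0.5, -0.0, -0.2]
grip_width: 0.0869
finger_force: 0.0
```

Run:
```python
from h import *
w=get_image("wrist");b=get_image("side")
f=lambda im,c,z:cv2.resize(im["color"][c[1]:c[3],c[0]:c[2],::-1],z,interpolation=cv2.INTER_CUBIC)
cv2.imwrite("pics/mix5.png",np.hstack([f(w,(150,20,390,310),(465,562)),f(b,(295,130,365,250),(328,562))]))
for y in np.arange(.1,-.1,-.004):
    u=np.array(proj(w,sc((.027,y,.145)),True)).round().astype(int);print(int(y*1000),w["color"][u[1],u[0],2],end=' ')
```

```text
100 192 96 194 92 102 88 92 83 144 79 172 75 174 71 152 67 188 63 76 59 84 55 140 51 150 47 162 43 77 39 75 35 180 31 171 27 144 23 154 19 150 15 175 11 81 7 105 3 174 0 169 -4 167 -8 146 -12 149 -16 209 -20 74 -24 114 -28 171 -32 168 -36 167 -40 124 -44 151 -48 202 -52 127 -56 153 -60 152 -64 149 -68 197 -72 171 -76 119 -80 103 -84 169 -88 192 -92 195 -96 193
```

View pics/mix5.png

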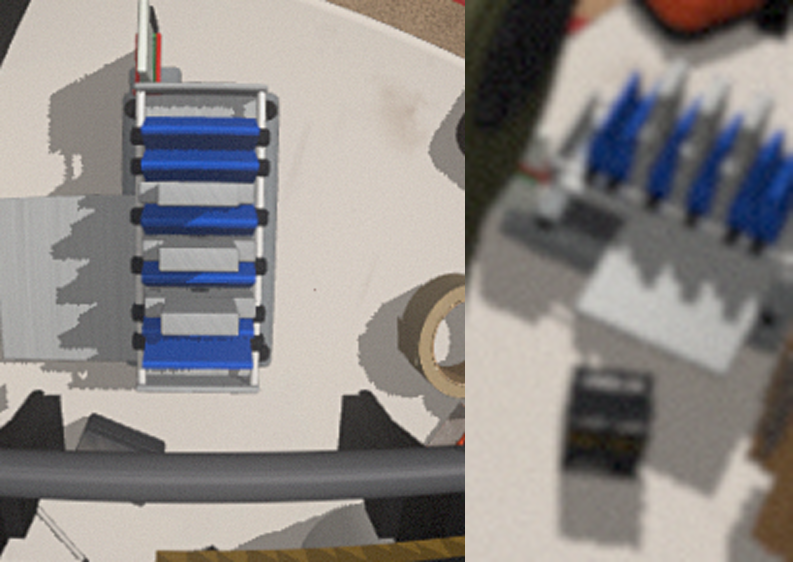

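All three plates stand upright in gaps 2–4 (tabs at (205,190), (200,258), (200,322)). Fetching plate 4 (slot y=-17) for gap 5, whose mouth is at y'≈-58 mm.

Emit:
arm_command:
  commands:
    - [[0.1, 0.2, 0], [0, 0, 0], 0]
    - [[0.1, 0.4, 0], [0, 0, 0], 0]
    - [[0.1, 0.6, 0], [0, 0, 0], 0]
    - [[0.1, 0.8, 0], [0, 0, -0.03], 0]
    - [[0.1, 1, 0], [0, 0, -0.06], 0]

```text
t: 55.48
tcp_pos: [0.5055, -0.1489, 0.3067]
tool_rot: [-3.139, 0.001, 0.955]
wrist_force: [-0.2, -0.5, 0.2]
grip_width: 0.0871
finger_force: 0.0
```

Emit:
arm_command:
  commands:
    - [[0, 0.2, 0], [0, 0, 0], 0]
    - [[-0.1, 0.4, 0], [0, 0, -0.02], 0]
    - [[-0.15, 0.6, 0], [0, 0, -0.05], 0]
    - [[-0.2, 0.8, 0], [0, 0, -0.05], 0]
    - [[-0.2, 1, 0], [0, 0, -0.05], 0]

```text
t: 56.1
tcp_pos: [0.465, 0.0507, 0.3071]
tool_rot: [-3.141, 0.002, 0.852]
wrist_force: [0.4, -0.2, 0.7]
grip_width: 0.0868
finger_force: 0.0
```

Emit:
arm_command:
  commands:
    - [[-0.05, 0.2, 0], [0, 0, 0], 70]
    - [[-0.1, 0.4, 0], [0, 0, 0], 70]
    - [[-0.15, 0.6, 0], [0, 0, 0], 70]
    - [[-0.2, 0.8, -0.1], [0, 0, 0], 70]
    - [[-0.23, 1, -0.3], [0, 0, 0], 70]
    - [[-0.23, 1, -0.3], [0, 0, 0], 70]
    - [[-0.23, 1, -0.3], [0, 0, 0], 70]
    - [[-0.23, 1, -0.3], [0, 0, 0], 70]

```text
t: 57.1
tcp_pos: [0.4211, 0.2485, 0.2486]
tool_rot: [3.141, -0.001, 0.85]
wrist_force: [0.1, -0.5, 0.2]
grip_width: 0.0632
finger_force: 0.0
```

```bash
python3 -c "
from h import *
p=slot(-.017);p[2]=.0885;go(p)"
```

```text
tcp [0.4211 0.2485 0.2486] yang -41.29 shift [-0.012  0.699 -0.801]
```

Emit:
arm_command:
  commands:
    - [[-0.01, 0.2, 0], [0, 0, 0], 70]
    - [[-0.01, 0.4, 0], [0, 0, 0], 70]
    - [[-0.01, 0.6, 0], [0, 0, 0], 70]
    - [[-0.01, 0.699, 0], [0, 0, 0], 70]
    - [[-0.01, 0.699, 0], [0, 0, 0], 70]
    - [[-0.01, 0.699, 0], [0, 0, 0], 70]
    - [[-0.01, 0.699, -0.2], [0, 0, 0], 70]
    - [[-0.01, 0.699, -0.4], [0, 0, 0], 70]
    - [[-0.01, 0.699, -0.6], [0, 0, 0], 70]
    - [[-0.01, 0.699, -0.75], [0, 0, 0], 70]
    - [[-0.01, 0.699, -0.801], [0, 0, 0], 70]
    - [[-0.01, 0.699, -0.801], [0, 0, 0], 70]
    - [[-0.01, 0.699, -0.801], [0, 0, 0], 70]

```text
t: 58.72
tcp_pos: [0.4192, 0.3899, 0.0894]
tool_rot: [3.141, -0.003, 0.852]
wrist_force: [-0.2, -0.4, 0.5]
grip_width: 0.0629
finger_force: 0.0
```

Emit:
arm_command:
  commands:
    - [[0, 0, 0], [0, 0, 0], 255]
    - [[0, 0, 0], [0, 0, 0], 255]
    - [[0, 0, 0], [0, 0, 0], 255]
    - [[0, 0, 0], [0, 0, 0], 255]
    - [[0, 0, 0], [0, 0, 0], 255]
    - [[0, 0, 0], [0, 0, 0], 255]

```text
t: 59.48
tcp_pos: [0.4184, 0.3895, 0.088]
tool_rot: [3.141, -0.0, 0.852]
wrist_force: [0.2, -0.5, 2.8]
grip_width: 0.0394
finger_force: 60.0
```

Emit:
arm_command:
  commands:
    - [[0, 0, 0.1], [0, 0, 0], 255]
    - [[0, 0, 0.25], [0, 0, 0], 255]
    - [[0, 0, 0.45], [0, 0, 0], 255]
    - [[0, 0, 0.65], [0, 0, 0], 255]
    - [[0, 0, 0.85], [0, 0, 0], 255]
    - [[0.05, -0.1, 1.0], [0, 0, 0], 255]
    - [[0.1, -0.25, 1.0], [0, 0, 0.02], 255]
    - [[0.15, -0.45, 1.0], [0, 0, 0.05], 255]
    - [[0.2, -0.65, 1.0], [0, 0, 0.08], 255]
    - [[0.25, -0.85, 1.0], [0, 0, 0.11], 255]
    - [[0.3, -1.0, 1.0], [0, 0, 0.11], 255]
    - [[0.3, -1.0, 1.0], [0, 0, 0.11], 255]

```text
t: 60.98
tcp_pos: [0.4787, 0.186, 0.2883]
tool_rot: [3.141, 0.002, 1.077]
wrist_force: [-0.3, -0.0, -2.0]
grip_width: 0.0393
finger_force: 60.0
```

```bash
python3 -c "
from h import *
force(10);go(sc((0,-.058,.3087)))"
```

```text
F [-0.32 -0.07 -1.99] [0.16 0.4  0.57]
tcp [0.478  0.1899 0.2878] yang -27.9 shift [-0.023 -2.811  0.105]
```

Emit:
arm_command:
  commands:
    - [[0, -0.2, 0.05], [0, 0, 0], 255]
    - [[0, -0.4, 0.1], [0, 0, 0], 255]
    - [[0, -0.6, 0.12], [0, 0, 0], 255]
    - [[0, -0.8, 0.12], [0, 0, 0], 255]
    - [[0, -1, 0.12], [0, 0, 0], 255]

```text
t: 62.1
tcp_pos: [0.4781, -0.0117, 0.3119]
tool_rot: [3.141, -0.0, 1.083]
wrist_force: [0.0, -0.1, -1.7]
grip_width: 0.0395
finger_force: 60.0
```

Emit:
arm_command:
  commands:
    - [[0, -0.2, 0], [0, 0, 0], 255]
    - [[0, -0.4, 0], [0, 0, 0], 255]
    - [[0, -0.6, 0], [0, 0, 0], 255]
    - [[0, -0.8, 0], [0, 0, 0], 255]
    - [[0, -1, 0], [0, 0, 0], 255]
    - [[0, -1, 0], [0, 0, 0], 255]
    - [[0, -1, 0], [0, 0, 0], 255]
    - [[0, -1, 0], [0, 0, 0], 255]

```text
t: 63.1
tcp_pos: [0.4786, -0.2091, 0.3119]
tool_rot: [3.142, -0.0, 1.085]
wrist_force: [0.2, 0.8, -2.0]
grip_width: 0.0396
finger_force: 60.0
```

```bash
python3 -c "
from h import *
go(sc((0,-.058,.3087)))"
```

```text
tcp [ 0.4786 -0.2091  0.3119] yang -27.82 shift [-0.026 -0.816 -0.016]
```

Emit:
arm_command:
  commands:
    - [[-0.01, -0.2, 0], [0, 0, 0], 255]
    - [[-0.02, -0.4, 0], [0, 0, 0], 255]
    - [[-0.026, -0.6, 0], [0, 0, 0], 255]
    - [[-0.026, -0.816, 0], [0, 0, 0], 255]
    - [[-0.026, -0.816, 0], [0, 0, 0], 255]
    - [[-0.026, -0.816, 0], [0, 0, 0], 255]
    - [[-0.026, -0.816, -0.1], [0, 0, 0], 255]
    - [[-0.026, -0.816, -0.2], [0, 0, 0], 255]
    - [[-0.026, -0.816, -0.3], [0, 0, 0], 255]
    - [[-0.026, -0.816, -0.38], [0, 0, 0], 255]
    - [[-0.026, -0.816, -0.38], [0, 0, 0], 255]

```text
t: 64.47
tcp_pos: [0.4729, -0.3722, 0.2346]
tool_rot: [-3.139, -0.001, 1.085]
wrist_force: [0.1, -0.4, -2.2]
grip_width: 0.0394
finger_force: 60.0
```

Emit:
arm_command:
  commands:
    - [[0, 0, -0.03], [0, 0, 0], 255]
    - [[0, 0, -0.06], [0, 0, 0], 255]
    - [[0, 0, -0.09], [0, 0, 0], 255]
    - [[0, 0, -0.12], [0, 0, 0], 255]
    - [[0, 0, -0.15], [0, 0, 0], 255]
    - [[0, 0, -0.18], [0, 0, 0], 255]
    - [[0, 0, -0.21], [0, 0, 0], 255]
    - [[0, 0, -0.24], [0, 0, 0], 255]
    - [[0, 0, -0.24], [0, 0, 0], 255]

```text
t: 65.6
tcp_pos: [0.4731, -0.3749, 0.1879]
tool_rot: [3.14, 0.001, 1.082]
wrist_force: [0.8, -1.2, 4.6]
grip_width: 0.0392
finger_force: 60.0
```

Emit:
arm_command:
  commands:
    - [[0, 0, -0.03], [0, 0, 0], 255]
    - [[0, 0, -0.06], [0, 0, 0], 255]
    - [[0, 0, -0.09], [0, 0, 0], 255]
    - [[0, 0, -0.09], [0, 0, 0], 255]

```text
t: 66.1
tcp_pos: [0.4727, -0.3762, 0.1709]
tool_rot: [3.139, 0.003, 1.081]
wrist_force: [-0.7, -2.9, 6.2]
grip_width: 0.0396
finger_force: 60.0
```

Emit:
arm_command:
  commands:
    - [[0, 0, -0.03], [0, 0, 0], 255]
    - [[0, 0, -0.06], [0, 0, 0], 255]
    - [[0, 0, -0.09], [0, 0, 0], 255]
    - [[0, 0, -0.09], [0, 0, 0], 255]

```text
t: 66.6
tcp_pos: [0.4719, -0.3774, 0.1526]
tool_rot: [3.139, 0.005, 1.08]
wrist_force: [-2.2, -5.8, 5.5]
grip_width: 0.0396
finger_force: 60.0
```

Emit:
arm_command:
  commands:
    - [[-0.002, -0.004, -0.03], [0, 0, 0], 255]
    - [[-0.002, -0.004, -0.06], [0, 0, 0], 255]
    - [[-0.002, -0.004, -0.06], [0, 0, 0], 255]

```text
t: 66.97
tcp_pos: [0.4717, -0.3779, 0.1406]
tool_rot: [3.139, 0.004, 1.08]
wrist_force: [-1.2, -4.8, 5.6]
grip_width: 0.0394
finger_force: 60.0
```

Emit:
arm_command:
  commands:
    - [[-0.002, -0.004, -0.02], [0, 0, 0], 255]
    - [[-0.002, -0.004, -0.04], [0, 0, 0], 255]
    - [[-0.002, -0.004, -0.055], [0, 0, 0], 255]
    - [[-0.002, -0.004, -0.055], [0, 0, 0], 255]

```text
t: 67.47
tcp_pos: [0.4718, -0.3782, 0.1301]
tool_rot: [3.139, 0.003, 1.081]
wrist_force: [-0.5, -3.5, 7.8]
grip_width: 0.0392
finger_force: 60.0
```

```bash
python3 -c "
from h import *
force(4);go(sc((0,-.062,.1)))"
```

```text
F [-0.71 -3.54  7.28] [0.32 0.22 0.43]
tcp [ 0.4718 -0.3782  0.1304] yang -28.07 shift [-0.002  0.011 -0.152]
```

Emit:
arm_command:
  commands:
    - [[0, -0.002, 0.03], [0, 0, 0], 255]
    - [[0, -0.002, 0.06], [0, 0, 0], 255]
    - [[0, -0.002, 0.09], [0, 0, 0], 255]
    - [[0, -0.002, 0.107], [0, 0, 0], 255]
    - [[0, -0.002, 0.107], [0, 0, 0], 255]
    - [[0, -0.002, 0.107], [0, 0, 0], 255]

```text
t: 68.42
tcp_pos: [0.4718, -0.378, 0.1502]
tool_rot: [3.14, 0.003, 1.081]
wrist_force: [0.3, -6.8, 0.0]
grip_width: 0.0393
finger_force: 60.0
```

```bash
python3 -c "
from h import *
force(4);go(sc((0,-.062,.152)))"
```

```text
F [ 0.91 -6.72 -0.02] [0.43 0.39 0.43]
tcp [ 0.4718 -0.378   0.1502] yang -28.049999999999997 shift [-0.002  0.011  0.009]
```

Emit:
arm_command:
  commands:
    - [[-0.002, -0.012, 0.002], [0, 0, 0], 255]
    - [[-0.002, -0.012, 0.002], [0, 0, 0], 255]
    - [[-0.002, -0.012, 0.002], [0, 0, 0], 255]

```text
t: 69.0
tcp_pos: [0.4717, -0.3784, 0.1504]
tool_rot: [3.142, 0.0, 1.083]
wrist_force: [1.2, -4.6, 0.3]
grip_width: 0.0393
finger_force: 60.0
```

Emit:
arm_command:
  commands:
    - [[0, 0, 0], [0, 0, 0], 150]
    - [[0, 0, 0], [0, 0, 0], 80]
    - [[0, 0, 0], [0, 0, 0], 0]
    - [[0, 0, 0], [0, 0, 0], 0]
    - [[0, 0, 0], [0, 0, 0], 0]
    - [[0, 0, 0.1], [0, 0, 0], 0]
    - [[0, 0, 0.3], [0, 0, 0], 0]
    - [[0, 0, 0.5], [0, 0, 0], 0]
    - [[0, 0, 0.76], [0, 0, 0], 0]
    - [[0, 0, 0.76], [0, 0, 0], 0]
    - [[0, 0, 0.76], [0, 0, 0], 0]

```text
t: 70.38
tcp_pos: [0.4717, -0.378, 0.3022]
tool_rot: [-3.141, -0.0, 1.083]
wrist_force: [1.0, 0.5, -0.9]
grip_width: 0.0872
finger_force: 0.0
```

Emit:
arm_command:
  commands:
    - [[-0.1, 0.2, 0], [0, 0, 0], 0]
    - [[-0.2, 0.4, 0], [0, 0, 0], 0]
    - [[-0.3, 0.6, 0], [0, 0, 0], 0]
    - [[-0.4, 0.8, 0], [0, 0, 0], 0]
    - [[-0.45, 0.88, 0], [0, 0, 0], 0]
    - [[-0.45, 0.88, -0.2], [0, 0, 0], 0]
    - [[-0.45, 0.88, -0.45], [0, 0, 0], 0]
    - [[-0.45, 0.88, -0.7], [0, 0, 0], 0]
    - [[-0.45, 0.88, -0.85], [0, 0, 0], 0]
    - [[-0.45, 0.88, -0.85], [0, 0, 0], 0]
    - [[-0.45, 0.88, -0.85], [0, 0, 0], 0]

```text
t: 71.75
tcp_pos: [0.3824, -0.2028, 0.1334]
tool_rot: [3.14, 0.0, 1.082]
wrist_force: [0.4, 0.2, -0.1]
grip_width: 0.0868
finger_force: 0.0
```

Run:
```python
from h import *
np.set_printoptions(precision=4,suppress=True)
w=get_image("wrist");print(read_state()["tcp_pos"])
hsv=cv2.cvtColor(w["color"],cv2.COLOR_RGB2HSV)
c=np.array(proj(w,sc((-.03,.12,.1)),True));print("strip~",c)
for nm,rs in(("red",[((172,120,60),(180,255,255)),((0,120,60),(7,255,255))]),("green",[((50,70,30),(90,255,255))])):
    m=sum(cv2.inRange(hsv,*r) for r in rs)
    k,l,st,cc=cv2.connectedComponentsWithStats(m.astype(np.uint8))
    for i in range(1,k):
        if st[i,4]>8: print(nm,st[i],cc[i].round(1))
x,y=c.round().astype(int)
b=get_image("side");a=get_image("scene")
f=lambda im,c,z:cv2.resize(im["color"][max(c[1],0):c[3],c[0]:c[2],::-1],z,interpolation=cv2.INTER_CUBIC)
W=f(w,(0,0,512,384),(384,288));x0=max(0,min(x-45,412));y0=max(0,min(y-45,284))
Z=f(w,(x0,y0,x0+100,y0+100),(576,576));print(x0,y0)
cv2.imwrite("pics/fin.png",np.hstack([Z,np.vstack([f(a,(210,165,260,215),(224,288)),f(w,(0,0,512,384),(224,288))])]))
```

```text
[ 0.3828 -0.2029  0.1339]
strip~ [429.0017 124.9728]
red [ 367    0  133   85 1227] [438.2  35.1]
red [392  93  24  54 306] [398.7 122.8]
green [32 12 16 14 43] [38.3 18.8]
green [55 20 15 15 22] [62.4 26.8]
green [52 25  7  8 21] [55.1 28.5]
green [26 33 15 19 27] [33.4 42.6]
green [59 34 12  9 23] [63.8 37.6]
green [21 40  8  6 10] [24.4 42.7]
green [30 51  8  8 12] [33.7 53.8]
green [40 59 14  7 24] [46.8 61.8]
green [397  81   3  12  15] [397.9  86.9]
green [400  80   5  55 139] [402.4 107.3]
384 80
```

View pics/fin.png

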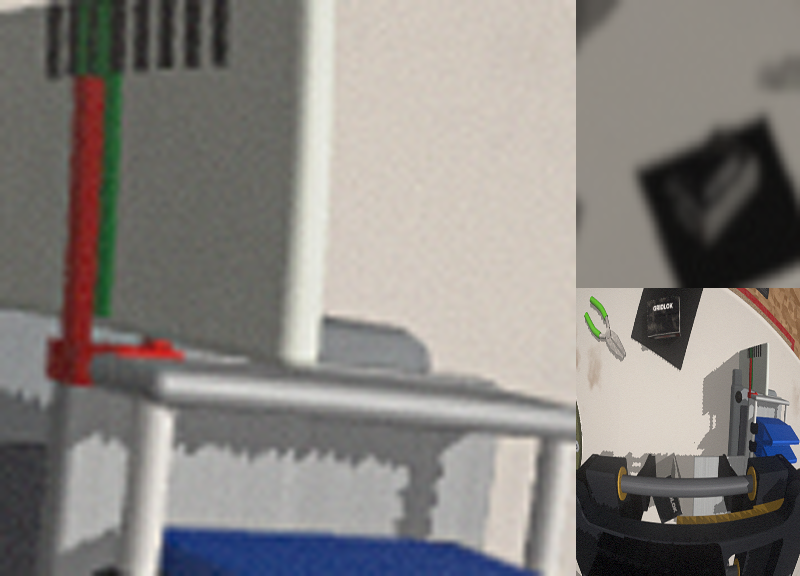

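The pointer (red bar, x 75–103 at its tip) lies within the green band (x ≈76–122), and force gives about 31 mm. The carton is on the mat in the lower-right thumbnail. I'll retreat up and check carton and mat numerically.

Emit:
arm_command:
  commands:
    - [[0, 0.1, 0.3], [0, 0, 0], 0]
    - [[0, 0.3, 0.6], [0, 0, 0], 0]
    - [[0.2, 0.3, 0.9], [0, 0, 0], 0]
    - [[0.3, 0.3, 0.9], [0, 0, 0], 0]
    - [[0.3, 0.3, 0.9], [0, 0, 0], 0]
    - [[0.3, 0.3, 0.9], [0, 0, 0], 0]

```text
t: 72.65
tcp_pos: [0.4412, -0.1424, 0.3124]
tool_rot: [-3.141, 0.0, 1.082]
wrist_force: [-0.1, -0.3, -0.2]
grip_width: 0.0873
finger_force: 0.0
```

Run:
```python
from h import *
np.set_printoptions(precision=4,suppress=True)
w=get_image("wrist");v=w["color"].max(2)
c=np.array(proj(w,[.417,-.039,.004],True)).round();print("mat px",c)
m=(v<70).astype(np.uint8);k,l,st,cc=cv2.connectedComponentsWithStats(m)
for i in range(1,k):
    if 300<st[i,4]<20000: print(st[i],onz(w,cc[i],.02,True))
# white GRIDLOK text / carton lighter edges near mat
x,y=c.astype(int)
sub=w["color"][max(y-60,0):y+60,max(x-60,0):x+60]
t=(sub.min(2)>80)
g=cv2.cvtColor(sub,cv2.COLOR_RGB2GRAY);i=l[y,x];print("label at centre",i)
cn,_=cv2.findContours((l==i).astype(np.uint8),cv2.RETR_CCOMP,2)
for q in cn:
    if cv2.contourArea(q)>5:
        r=cv2.boundingRect(q);print("contour",cv2.contourArea(q),r,onz(w,(r[0]+r[2]/2,r[1]+r[3]/2),.035,True))
# ridge + tabs check
for y in np.arange(.1,-.1,-.004):
    u=np.array(proj(w,sc((.027,y,.139)),True)).round().astype(int)
    if 0<=u[1]<384 and 0<=u[0]<512: print(int(y*1000),w["color"][u[1],u[0],2],end=' ')
```

```text
mat px [210. 108.]
[ 339    0   87   36 1151] [ 0.7647 -0.0244  0.02  ]
[ 159   58  103  102 5825] [ 0.4203 -0.0397  0.02  ]
label at centre 3
contour 6107.5 (159, 58, 103, 102) [ 0.4215 -0.0428  0.035 ]
contour 11.0 (188, 135, 7, 4) [ 0.376  -0.0653  0.035 ]
contour 5.5 (185, 135, 4, 4) [ 0.37   -0.0619  0.035 ]
contour 34.0 (207, 133, 18, 4) [ 0.4099 -0.0808  0.035 ]
contour 74.0 (183, 125, 15, 9) [ 0.3803 -0.0547  0.035 ]
contour 8.5 (217, 122, 5, 5) [ 0.4221 -0.0696  0.035 ]
contour 215.0 (188, 109, 32, 15) [ 0.4076 -0.0478  0.035 ]
contour 32.5 (182, 106, 9, 7) [ 0.3897 -0.0254  0.035 ]
contour 50.0 (198, 104, 21, 5) [ 0.4206 -0.0381  0.035 ]
contour 17.0 (191, 104, 8, 5) [ 0.403 -0.028  0.035]
contour 108.0 (225, 103, 6, 33) [ 0.4366 -0.0691  0.035 ]
contour 10.0 (219, 103, 7, 3) [ 0.4401 -0.0456  0.035 ]
100 196 96 194 92 192 88 193 83 190 79 175 75 144 71 154 67 168 63 193 59 157 55 146 51 146 47 172 43 195 39 108 35 154 31 149 27 69 23 81 19 88 15 100 11 115 7 108 3 95 0 85 -4 71 -8 37 -12 17 -16 15 -20 19 -24 25 -28 26 -32 14 -36 27 -40 29 -44 24 -48 24 -52 41 -56 37 -60 33 -64 27 -68 36 -72 23 -76 29 -80 30 -84 34 -88 28 -92 34 -96 31
```

Run:
```python
from h import *
w=get_image("wrist");v=w["color"].max(2)
def box(cx,cy,yaw):
    c,s=np.cos(yaw),np.sin(yaw)
    return [[tuple(np.round(proj(w,[cx+c*x-s*y,cy+s*x+c*y,z],True)).astype(int)) for x,y in((-.033,-.023),(.033,-.023),(.033,.023),(-.033,.023))] for z in(.004,.035)]
print(box(.4285,-.038,np.radians(-25)))
M=np.array([proj(w,p,True) for p in((.3268,-.0268,.004),(.429,.0507,.004),(.5065,-.0515,.004),(.4043,-.129,.004))]);print("mat",M.round().tolist())
sub=v[56:164,156:266]
for r in sub[::3,::2]: print(''.join('#' if p<35 else '+' if p<55 else '-' if p<90 else 'o' if p<140 else '.' for p in r))
```

```text
[[(np.int64(196), np.int64(120)), (np.int64(238), np.int64(117)), (np.int64(236), np.int64(88)), (np.int64(195), np.int64(92))], [(np.int64(192), np.int64(121)), (np.int64(237), np.int64(118)), (np.int64(235), np.int64(87)), (np.int64(190), np.int64(90))]]
mat [[159.0, 130.0], [190.0, 57.0], [264.0, 88.0], [230.0, 161.0]]
..........................................o............
................-++o..................o...o............
...............o++--+++o................o......o.......
...............++-+-+-+-++-o...........................
..............-+-++-++++++++++-o.......................
.............o+-+-+-++-+++++++++++-...................o
.............-+---++-+++++++++-+++++++-................
............-----+-++++++++-+++++++-+-++++o............
...........o+--++-+-++-++++--++++++++--+--+++-.........
...........------++++-++++++-++++++++++-+--+++++-o.....
..........o-----+-++++++++++++++++++++-++++++--++--+-..
..........+-+-++++-++++++++++-++++++++++++------+----o.
.........-----+--++++++++++++++++++++++++++-++++-----..
.........-----++--++--+++++++++++++++-++++-+--+-
[... 539 characters left out ...]
++-+---++o+---+-++o.........
..--------+--+---o-------+++++-+--+-o-++++-+-..........
..o----------+-------------+++++----o-----++...........
.....o--+----+--------+-+-+------++--+++---o...........
.........o++--------+++++-+++++++----------............
..........ooo-+--+----+++++++++----------+.............
................o-+----------+-+---+-----o.............
....................o-++-----------------..............
.......................o----------------...............
...........................o-+---------o...............
...............................-+------................
..................................o---.................
.......................................................
```

The carton has been knocked: its features are now at x 182–228, y 104–137, against 190–237, 88–121 where I placed it. I'm working out where it lies on the mat.

Run:
```python
from h import *
np.set_printoptions(precision=4,suppress=True)
w=get_image("wrist");g=cv2.cvtColor(w["color"],cv2.COLOR_RGB2GRAY)
v=w["color"].max(2)
P=np.array([onz(w,u,.035,True) for u in((183,108),(229,104),(229,137),(185,139))])
print(P[:,:2].tolist(),P.mean(0),np.linalg.norm(np.roll(P,-1,0)-P,axis=1))
u=np.array([.797,.604]);t=np.array([.604,-.797])
d=P.mean(0)[:2]-[.417,-.039];print("mat frame centre",d@u,d@t)
for q in P: print((q[:2]-[.417,-.039])@u,(q[:2]-[.417,-.039])@t)
for r in v[98:146,176:238]: print(''.join('%x'%min(15,p//10) for p in r))
```

```text
[[0.3857288812755391, -0.020700396619536286], [0.44841338438746275, -0.04966786063119176], [0.4250535363504252, -0.09269739722337163], [0.36535021840584114, -0.06293797125789272]] [ 0.4061 -0.0565  0.035 ] [0.0691 0.049  0.0667 0.0469]
mat frame centre -0.019228752916991665 0.007386671510408975
-0.013870121181595228 -0.03347253960380395
0.018593079535568005 0.027475969093087346
-0.02601455945162756 0.047661161542684016
-0.055623410570311796 -0.01211790499033144
55655565555555655544555555444544544544445554545445555455555555
55566555555655555544544555454544455455444443544454445445454545
55556555555555555555455454545544454444545445554454545555455555
55666555555555555455555545554444444445554444545444554555545455
55555565556554554444445545444455555454554444444544454444445545
65655555555455555554555444544334444444444555445556675455545555
6555565554555555554554554554555555544547799976887bbd6534545555
5555565545545566656568988879ddcba978874454555555668d7545545555
655555556665888986777897877899877555544444444455558e7545455554
566565679977676766654455667776656445555444445444557c7544445454
5555
[... 1689 characters left out ...]
5565555
56565555696656655566655545558988899cb8777877766565665655555555
55555555586677867666666666666666566665555554555565555555565655
55555565566666755555545555555554554454544554455555555555666666
98656555555555556555555555555555545454555545656565655555555565
dcb97555555555555555555555455545555554554555655556655556566565
edddb976555555555555555545555555555555555556556555565556556565
ddddddc9655455655465565556555555555555565655555555655665656656
dddedeedddb844555565556566555565555665555555565555565655556555
ffefffffffffb6655556666566656656665565665566565565566656665665
ffffffffffffffd97555566566656556655556666555565656566655555556
fffffffffffffffffba6555566566565666555565556666566656665665559
```

The carton lies flat and fully on the mat; its outermost corner is 56 mm from the mat's centre line, against a 65 mm half-width. Handing in.

```bash
python3 -c "
from station import finish_job
print(finish_job())"
```

```text
the job is handed in; nothing more can be done
None
```

The carton is flat on the mat, four plates stand fully down on the pan with the pointer inside the green band (about 31 mm by force), two spare plates are left in the stand, and the job is handed in. After I placed it, the carton was knocked 2 to 3 cm while the arm was away, but it is still fully on the mat.

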